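# Draw two desiccant cartridges from a gravity dispenser

## Robot

A 6-joint arm with a two-finger parallel gripper is mounted at the origin on a cart in front of the work surface, level with it; the furniture and walls round the work are solid. World frame = base frame: x ahead of the robot, y to its left, z up, the work surface at z = 0. Lengths are in m, angles in rad, forces in N, time in s.
With the tool pointing down it reaches from about 0.35 to 0.875 m from the base axis. Payload 4.2 kg.
Tool frame: the origin (TCP) lies midway between the tips of the shut fingers; the grasp point (between the pads) lies 19 mm behind it (grasp_offset is the z of the grasp point in the tool frame, in m); z points along the fingers, y is the direction in which the jaws open and shut (so a half turn about z gives the same grasp; the last joint's range is limited). The gripper opens to 85 mm and grips with 20 to 120 N. Pads are 22 mm wide; open, the fingers measure 114 mm over their backs; the gripper's body (76 mm by 85 mm) begins 54 mm behind the grasp point. The pads swing forward as they close: fully open they stand 13 mm farther back than shut.
Start: joints at [1.599, 0.385, 0.008, 0, -1.194, -0.259], TCP at [0.143, 0.608, 0.231] pointing down, gripper open.
Joint ranges: [-3.14, 3.14], [-1.21, 2.06], [-1.07, 1.41], [-3.16, 2.05], [-2.99, -0.16], [-3.1, 3.1]. Speed limits (rad/s): [2.79, 2.79, 3.14, 3.14, 3.14, 3.14].

## Interface

Orientations are given as a unit quaternion [w, x, y, z].
In Python, from station import read_state, snapshot, camera_info, sign_off, grasp_offset gives the robot as it stands.
- The arm moves only by the tool step_arm, never from a script. Its argument "commands" is a list of rows, each a list of 2 entries, a list of its own where there are three numbers: the shift along the tool's x, y, z in m, then the turn, a rotation vector about the tool's x, y, z in degrees. A call has 1 to 8 rows; each row shifts and turns the commanded pose from where the row before left it, along the tool's axes as they then stand; what a row does not reach is not made up. A row lasts 1/10 s, in which the tool goes at most 50 mm and 8.59 degrees, less where a joint would pass 70% of its speed; a pose out of reach is approached as far as the arm can. A call with a gripper value outside its range is refused whole. "hand" is the finger opening in m, from 0 to 0.0854, set as the call begins (left out, the last holds). The fingers move at their own pace and stop on an object; "force" is the grip in N (left out, the last holds). Time passes only in rows, so rows that do not move let the fingers close. It gives the time, the measured TCP pose, the force and the opening at its end, in the units of the state.
- read_state(): the state, without advancing time (a new reading comes with each control period).
- snapshot(name): name is "scene" or "top"; returns (picture, depth): 480x640x3 uint8, blue, green, red; 480x640 float32, m along the optical axis (not along the pixel's ray), 0 where there is no reading.
- camera_info(name): a dict with "vertical_fov" (degrees; the focal length in pixels is half the picture's height over the tangent of half this angle, whatever the lens; pixels are square), "cx", "cy" (the principal point, pixels), "R" (3x3) and "t" (3): a world point X has camera coordinates R X + t. Camera axes: x right, y down, z forward; pixel columns grow to the right and rows downward; lengths in m; the calibration is good to about 2 mm. A picture is of the moment at which its call begins. camera_info takes no time and is no camera call.
- sign_off(): hands the job in, once; it reports no verdict.
The state is a dict: "time_s": time; "joint_pos": joint angles; "joint_velocities": joint speeds; "joint_efforts": joint torques, N m; "position": TCP position; "ee_rot": TCP orientation; "ft_force": force on the tool from outside, world axes, zero at the start; "torque": the same for the moment, N m; "width": opening from 0.0 (shut) to 1.0 (fully open).
Only numpy, scipy, OpenCV 4.12 (cv2) and the standard library are available. Lean on these libraries where they do the work, as an engineer would, in place of code of your own. Each camera call takes 0.05 s, during which the arm holds its last target. There are 200 camera calls.

## Task

Draw two desiccant cartridges from the bottom of the gravity dispenser, one after the other so that the stack drops down each time, and lay one flat on the raised bar in each bay of the blue tray, centred on its bar. The other two cartridges must end up lying flat in the dispenser, dropped right down onto its rail. Leave the other things on the table where they are.

Things in the scene. Friction and masses are not known exactly. Their poses are not given: they have to be found in the camera images.
- dispenser: Fixed gravity dispenser, smooth grey metal, 156 mm high, on a dark base plate (170 x 110 x 6 mm). Origin on the table under the stack's centre; x points from the open exit inwards, y left, z up: cartridges leave along -x. 1.5 mm play round the stack; rear wall at x = 26.5 mm; side walls 4 mm thick at y = +-24.5 mm only from x = 2 to 30 mm: the stack's front half is bare at both sides.
- keeper_edge (a point): Middle of the lower edge of the keeper strip across the dispenser's front: 24 mm wide (y), 3 mm thick, from 56 mm above the table up to the top frame, its rear face 1.5 mm ahead of the stack. It lets only the bottom cartridge out (4 mm room above it). Strip and walls leave no room to grip that one vertically: slant the fingers inwards about 45 degrees from the exit side, one at each side.
- rail_end (a point): Outer end, on top, of the dark steel rail that carries the stack: 26 mm wide (y), top 24 mm above the table and 18 mm above the base plate, running from below the stack out of the exit to 120 mm from the stack's centre. Fingers can pass below a cartridge's underside at either side of it. Axes as the dispenser's.
- tray: Fixed blue tray, 108 (x) x 204 (y) x 16 mm, with a low wall across the middle making two bays side by side along y, each 100 mm long in x and 96 mm wide in y inside. Floor 4 mm above the table, walls 4 mm thick. Origin on the table under its centre; x points away from the robot, y left.
- bar_left (a point): Centre of the top of the grey raised bar in the tray's left (+y) bay: 56 mm (x) x 26 mm (y), its top 7 mm above the bay's floor and 11 mm above the table. Axes as the tray's.
- bar_right (a point): The same for the bar in the right (-y) bay.
- cartridge_1_center (a point): Centre (half-way up) of a loose white plastic desiccant cartridge, 50 (x) x 46 (y) x 28 (z) mm, about 80 g, vent slots on top, orange window in the -x face; the bottom one at the start. All four look alike; they stack flat in the dispenser with their axes along the dispenser's.
- cartridge_2_center (a point): Centre (half-way up) of a loose white plastic desiccant cartridge, 50 (x) x 46 (y) x 28 (z) mm, about 80 g, vent slots on top, orange window in the -x face; the second from the bottom at the start. All four look alike; they stack flat in the dispenser with their axes along the dispenser's.
- cartridge_3_center (a point): Centre (half-way up) of a loose white plastic desiccant cartridge, 50 (x) x 46 (y) x 28 (z) mm, about 80 g, vent slots on top, orange window in the -x face; the third from the bottom at the start. All four look alike; they stack flat in the dispenser with their axes along the dispenser's.
- cartridge_4_center (a point): Centre (half-way up) of a loose white plastic desiccant cartridge, 50 (x) x 46 (y) x 28 (z) mm, about 80 g, vent slots on top, orange window in the -x face; the top one at the start. All four look alike; they stack flat in the dispenser with their axes along the dispenser's.
- cup: Bystander: steel measuring cup, 65 mm wide, 66 mm high; origin under its centre.
- dropper: Bystander: small white dropper bottle with black top, 21 mm wide, 66 mm high; origin under its centre.
- marker: Bystander: felt marker with blue cap, 140 mm long (y), 16 mm high; origin under its centre.
Things that resemble listed ones, but are neither listed nor needed, are in the scene too. What is shaped like the part that bears cartridge_4_center but green or pink is not meant.

How it is judged:
On the way, in this order (a step that is already met when the one before it is completed fails the run):
1. the bottom cartridge is drawn out of the dispenser and the other three have dropped down flat (horizontal distance between cartridge_1_center and dispenser above 0.052 m and z of cartridge_2_center in the frame of dispenser between 0.034 and 0.042 m and horizontal distance between each of cartridge_2_center, cartridge_3_center, cartridge_4_center and dispenser below 0.012 m and angle between each of cartridge_2_center, cartridge_3_center, cartridge_4_center's own z axis and vertical below 0.1 rad and z of cartridge_3_center in the frame of dispenser between 0.062 and 0.07 m and z of cartridge_4_center in the frame of dispenser between 0.09 and 0.098 m), for 0.2 s.
2. the next cartridge is drawn out of the bottom and the last two have dropped down flat (horizontal distance between cartridge_2_center and dispenser above 0.052 m and z of cartridge_3_center in the frame of dispenser between 0.034 and 0.042 m and horizontal distance between each of cartridge_3_center, cartridge_4_center and dispenser below 0.012 m and angle between each of cartridge_3_center, cartridge_4_center's own z axis and vertical below 0.1 rad and z of cartridge_4_center in the frame of dispenser between 0.062 and 0.07 m), for 0.2 s.
At the end, for the whole second after the job is handed in: The two lower cartridges lie flat (0.1 rad) and at rest, one on each bar of the tray (either way round), centre within 20 mm of the bar's and within 4 mm of resting height; the two upper ones lie flat on one another on the dispenser's rail, within 4 mm in height (((horizontal distance between cartridge_1_center and bar_left below 0.02 m and z of cartridge_1_center in the frame of bar_left between 0.01 and 0.018 m and angle between the z axis of each of cartridge_1_center, cartridge_2_center and the z axis of tray, either way round below 0.1 rad and linear speed of each of cartridge_1, cartridge_2 below 0.02 m/s and horizontal distance between cartridge_2_center and bar_right below 0.02 m and z of cartridge_2_center in the frame of bar_right between 0.01 and 0.018 m) or (horizontal distance between cartridge_1_center and bar_right below 0.02 m and z of cartridge_1_center in the frame of bar_right between 0.01 and 0.018 m and angle between the z axis of each of cartridge_1_center, cartridge_2_center and the z axis of tray, either way round below 0.1 rad and linear speed of each of cartridge_1, cartridge_2 below 0.02 m/s and horizontal distance between cartridge_2_center and bar_left below 0.02 m and z of cartridge_2_center in the frame of bar_left between 0.01 and 0.018 m)) and z of cartridge_3_center in the frame of dispenser between 0.034 and 0.042 m and horizontal distance between each of cartridge_3_center, cartridge_4_center and dispenser below 0.012 m and angle between each of cartridge_3_center, cartridge_4_center's own z axis and vertical below 0.1 rad and z of cartridge_4_center in the frame of dispenser between 0.062 and 0.07 m); the robot touches nothing.
It fails at once if a bystander is moved more than 30 mm (distance of any of cup, dropper, marker from where it was at the start of the episode above 0.03 m).
It also fails if it takes over 51 s, if anything falls off the work surface, if the arm or the gripper's body presses on something with over 40 N, if the wrist force passes 120 N, or if a joint passes its speed limit or range.

## Working session

There is one attempt and no reset: what is moved stays moved. The work goes in short steps, Python scripts to look and compute and a tool call to move; the robot and the scene stay as the last step left them, time stands still between calls to the robot, and variables do not carry over. Pictures are saved under pics/ and viewed, about 8 in all and at most 12, crops included, and the job is handed in when it is done.

Besides the shell and the picture viewer there is one more tool, called after ">>>" by a JSON object that holds its "name" and its "arguments", one argument or row to a line. step_arm: Moves the arm, as the interface text tells. Its arguments: {"type":"object","properties":{"commands":{"type":"array","items":{"type":"array"}},"hand":{"type":"number"},"force":{"type":"number"}},"required":["commands"]}

```bash
ls; mkdir -p pics; cat > h.py <<'E'
import numpy as np, cv2
from station import *
def grab(n):
    p,d=snapshot(n); np.savez(f'pics/{n}.npz',p=p,d=d); return p,d
def cam(n):
    c=camera_info(n); f=240/np.tan(np.radians(c['vertical_fov'])/2)
    return f,c['cx'],c['cy'],np.array(c['R']),np.array(c['t'])
def pts(n,d):
    f,cx,cy,R,t=cam(n); v,u=np.mgrid[:480,:640]
    C=np.stack([(u-cx)/f*d,(v-cy)/f*d,d],-1)
    return (C-t)@R
def ray(n,u,v,z):
    f,cx,cy,R,t=cam(n); o=-R.T@t; r=R.T@np.array([(u-cx)/f,(v-cy)/f,1]); return o+r*(z-o[2])/r[2]
def proj(n,X):
    f,cx,cy,R,t=cam(n); c=R@np.array(X)+t; return c[0]/c[2]*f+cx,c[1]/c[2]*f+cy
E
python3 - <<'E'
from h import *
for n in('scene','top'):
    p,d=grab(n); cv2.imwrite(f'pics/{n}0.png',p); print(camera_info(n),(d>0).mean())
print(read_state(),grasp_offset)
E
```

```text
pics
{'vertical_fov': 57.562812191059834, 'cx': 318.48672528236, 'cy': 244.2335806239605, 'R': array([[ 0.57305952, -0.81923511,  0.02136888],
       [-0.41934925, -0.31554038, -0.85122293],
       [ 0.70409445,  0.47884038, -0.52436904]]), 't': array([-0.27278451,  0.38844356,  0.42172775])} 0.9960807291666667
{'vertical_fov': 57.42801162261152, 'cx': 323.92234571821336, 'cy': 236.2656600314298, 'R': array([[ 0.00453066, -0.99946304,  0.03245143],
       [-0.98523271, -0.01001597, -0.17092746],
       [ 0.17116071, -0.0311978 , -0.98474906]]), 't': array([0.085157  , 0.64178764, 0.9781793 ])} 0.995859375
{'time_s': 0.1, 'joint_pos': array([ 1.59857591e+00,  3.85489315e-01,  6.76515124e-03, -4.36689937e-04,
       -1.19400316e+00, -2.58608491e-01]), 'joint_velocities': array([3.62959899e-04, 4.27970244e-04, 2.82813108e-03, 1.97825510e-04,
       1.17442975e-04, 3.63135780e-05]), 'joint_efforts': array([ 1.47164763e-03, -3.93317342e+01,  1.88929778e+01,  4.19796467e+00,
       -2.58852793e-03,  7.72088420e-07]), 'position': array([0.14284859, 0.60792121, 0.23032594]), 'ee_rot': array([ 9.84579674e-04,  9.93337381e-01, -1.15238338e-01, -6.30913646e-05]), 'ft_force': array([-0.23989586, -0.952387  , -0.85384276]), 'torque': array([-0.02183402,  0.11620951, -0.02582031]), 'width': 0.9985398755966675} -0.0187
```

View pics/scene0.png

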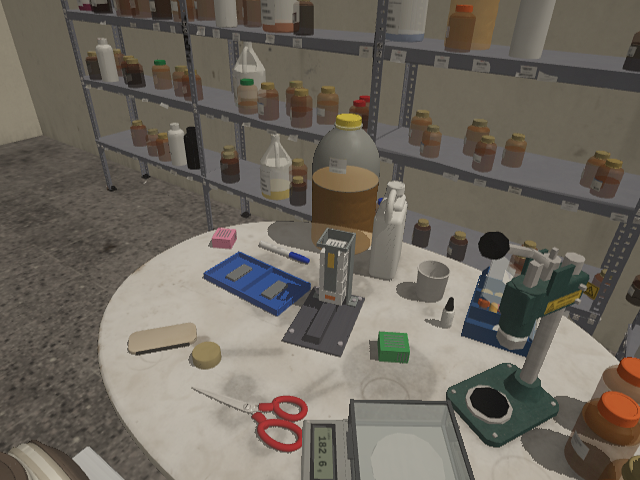

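View pics/top0.png

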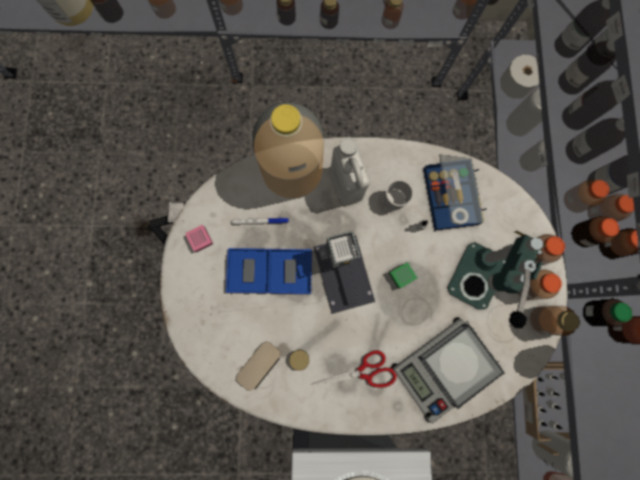

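The scene view shows the dispenser at (338,270) with its exit towards the robot, and the tray at (258,280). The decoys are a green block at (393,347) and a pink one at (223,238). The bystanders are the cup (432,280), the dropper (448,313) and the marker (285,252). In the top view the stack is at (343,250), the tray at (269,272), the green block at (402,275) and the pink one at (198,238). I choose the white stack in the grey dispenser.

```bash
python3 - <<'E'
from h import *
T=np.load('pics/top.npz');S=np.load('pics/scene.npz')
p,d=T['p'],T['d'];P=pts('top',d)
# tray: blue
hsv=cv2.cvtColor(p,cv2.COLOR_BGR2HSV)
m=cv2.inRange(hsv,(105,120,40),(130,255,255)); m[:, :222]=0;m[:,316:]=0;m[:240]=0;m[300:]=0
c=max(cv2.findContours(m,0,2)[0],key=cv2.contourArea); r=cv2.minAreaRect(c);bx=cv2.boxPoints(r)
W=np.array([ray('top',*q,0.016) for q in bx]);print('tray corners',W.round(4).tolist(),'ctr',W.mean(0).round(4),[np.linalg.norm(W[i]-W[i-1]).round(4) for i in range(4)])
def rect(mask,z,name,n='top'):
    k,l,st,ce=cv2.connectedComponentsWithStats(mask.astype(np.uint8))
    i=1+np.argmax(st[1:,4]);v,u=np.where(l==i)
    Q=np.array([ray(n,a,b,z)[:2] for a,b in zip(u,v)])
    rr=cv2.minAreaRect((Q*1000).astype(np.float32));print(name,n,len(u),np.round(rr[0],1),np.round(rr[1],1),round(rr[2],2), 'mean',Q.mean(0).round(4))
for n,D in(('top',T),('scene',S)):
    P=pts(n,D['d']);X,Y,Z=P[...,0],P[...,1],P[...,2]
    reg=(X>.38)&(X<.72)&(Y>-.12)&(Y<.2)
    for z,nm in((.006,'plate'),(.024,'rail'),(.136,'cart4'),(.156,'frame')):
        mm=reg&(abs(Z-z)<.005)&((D['p'].max(-1)<110) if z<.1 else True)
        print(nm,mm.sum(), Z[mm].mean() if mm.any() else ''); 
        if mm.sum()>5: rect(mm,z,nm,n)
    b=reg
    hs=cv2.cvtColor(D['p'],cv2.COLOR_BGR2HSV)
    print('table z',np.median(Z[(X>.4)&(X<.7)&(abs(Y)<.5)]))
p=S['p'];cv2.imwrite('pics/c1.png',np.hstack([cv2.resize(p[220:360,270:380],None,fx=4,fy=4,interpolation=2),cv2.resize(T['p'][220:360,300:390],None,fx=4,fy=4,interpolation=2)]))
E
```

```text
tray corners [[0.5119, 0.3209, 0.016], [0.6158, 0.3234, 0.016], [0.6138, 0.1211, 0.016], [0.5093, 0.1221, 0.016]] ctr [0.5627 0.2219 0.016 ] [np.float64(0.1989), np.float64(0.104), np.float64(0.2023), np.float64(0.1045)]
plate 2509 0.005253558451322265
plate top 1801 [558.6  43.2] [170.6 113.1] 15.94 mean [0.5391 0.0425]
rail 480 0.02348161297246941
rail top 425 [531.2  33.4] [94.6 26. ] 15.72 mean [0.5303 0.0331]
cart4 503 0.13528070642927953
cart4 top 494 [602.4  51.8] [51.7 48. ] 15.66 mean [0.6019 0.0527]
frame 189 0.15483849934744293
frame top 189 [600.5  52.9] [59.1 57.3] 15.49 mean [0.6013 0.0535]
table z 0.0008441450934906616
plate 3257 0.005864489437652153Traceback (most recent call last):
  File "<stdin>", line 20, in <module>
  File "<stdin>", line 12, in rect
  File "h.py", line 13, in ray
    f,cx,cy,R,t=cam(n); o=-R.T@t; r=R.T@np.array([(u-cx)/f,(v-cy)/f,1]); return o+r*(z-o[2])/r[2]
                ~~~^^^
  File "h.py", line 6, in cam
    c=camera_info(n); f=240/np.tan(np.radians(c['vertical_fov'])/2)
ValueError: time passes only in moves, steps and waits
```

```bash
sed -i "s/^def cam(n):/import functools,os,json\n@functools.lru_cache\ndef cam(n):/" h.py; python3 - <<'E'
from h import *
T=np.load('pics/top.npz');S=np.load('pics/scene.npz')
def rect(mask,z,name,n):
    k,l,st,ce=cv2.connectedComponentsWithStats(mask.astype(np.uint8))
    i=1+np.argmax(st[1:,4]);v,u=np.where(l==i)
    Q=np.array([ray(n,a,b,z)[:2] for a,b in zip(u,v)])
    rr=cv2.minAreaRect((Q*1000).astype(np.float32));print(name,n,len(u),np.round(rr[0],1),np.round(rr[1],1),round(rr[2],2))
for n,D in(('top',T),('scene',S)):
    P=pts(n,D['d']);X,Y,Z=P[...,0],P[...,1],P[...,2]
    reg=(X>.38)&(X<.72)&(Y>-.12)&(Y<.2);dk=D['p'].max(-1)<120
    if n=='scene':
        for z,nm in((.006,'plate'),(.024,'rail'),(.136,'cart4'),(.156,'frame')):
            rect(reg&(abs(Z-z)<.005)&(dk if z<.1 else True),z,nm,n)
    hs=cv2.cvtColor(D['p'],cv2.COLOR_BGR2HSV)
    tr=(X>.45)&(X<.68)&(Y>.08)&(Y<.36)
    blue=cv2.inRange(hs,(105,120,40),(130,255,255))>0
    rect(tr&blue&(abs(Z-.016)<.004),.016,'tray rim',n)
    bar=tr&(hs[...,1]<110)&(abs(Z-.011)<.004)&(hs[...,2]>50)
    k,l,st,ce=cv2.connectedComponentsWithStats(bar.astype(np.uint8))
    for i in range(1,k):
        if st[i,4]>60: rect(l==i,.011,'bar',n)
p=S['p'];a=cv2.resize(p[225:360,270:370],None,fx=4,fy=4,interpolation=2);b=cv2.resize(T['p'][225:360,300:390],None,fx=4,fy=4,interpolation=2)
cv2.imwrite('pics/c1.png',np.hstack([a,b]))
E
```

```text
tray rim top 70 [562. 221.] [  7.9 101.4] 86.11
bar top 239 [563.2 270.4] [55.5 26.4] 0.48
bar top 226 [562.8 171.5] [25.1 54.3] 87.74
plate scene 2671 [537.6  93.4] [171.9 225.6] 15.75
rail scene 592 [532.7  28.3] [108.7  42.8] 21.8
cart4 scene 204 [616.6  62.5] [31.8 45.5] 14.07
frame scene 260 [595.7  49.2] [65.5 58.3] 16.1
tray rim scene 531 [561.1 217.8] [205.4 108.7] 89.26
bar scene 70 [676.7 272.8] [86.4 13.3] 88.49
bar scene 207 [559.8 267.4] [30.1 58.3] 89.49
bar scene 161 [507.7 242.7] [  8.6 158.5] 0.05
bar scene 242 [559.1 168.4] [28.5 58.7] 89.2
```

View pics/c1.png

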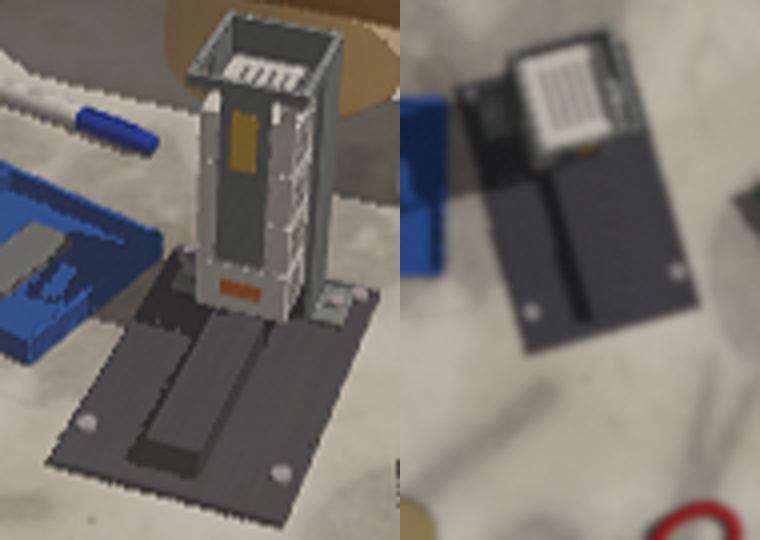

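The close crop confirms the choice. The white stack of four stands in the grey dispenser, with the bottom orange window at crop (240,290), above the dark rail that ends at (165,460).

```bash
cat >> h.py <<'E'
from scipy.spatial.transform import Rotation as Ro
O=np.array([.600,.0515,0]); YAW=np.radians(15.7); BL=np.array([.5615,.269,.011]); BR=np.array([.561,.170,.011])
def RT(yaw,a):  # tool z: heading yaw, a deg below horizontal
    c,s=np.cos(yaw),np.sin(yaw); a=np.radians(a); xd=np.array([c,s,0]); yd=np.array([-s,c,0])
    z=np.cos(a)*xd-[0,0,np.sin(a)]; return np.column_stack([np.cross(-yd,z),-yd,z])
def gp(g,R): return np.asarray(g)+R[:,2]*.0187     # grasp point -> TCP
def D(x,y,z,o=O,yaw=YAW): c,s=np.cos(yaw),np.sin(yaw); return o+[c*x-s*y,s*x+c*y,z]
def st():
    s=read_state(); q=s['ee_rot']; return np.array(s['position']),Ro.from_quat([q[1],q[2],q[3],q[0]]),s
def plan(wps,p=None,R=None):
    """wps: (TCP, Rmatrix, rows)"""
    p0,R0,s=st(); p=p0 if p is None else p; R=R0 if R is None else R
    for tp,tR,n in wps:
        tR=Ro.from_matrix(tR); dv=(R.inv()*tR).as_rotvec(degrees=True)/n; dp=(tp-p)/n
        if np.linalg.norm(dv)>8.59 or np.linalg.norm(dp)>.05: print('too fast',np.linalg.norm(dv),np.linalg.norm(dp))
        out=[]
        for i in range(n):
            out.append([[round(float(v),4)+0. for v in R.inv().apply(dp)],[round(float(v),1)+0. for v in dv]]); p=p+dp; R=R*Ro.from_rotvec(dv,degrees=True)
        print(str(out).replace(' ',''))
def show(o=O,yaw=YAW):
    p,R,s=st(); g=p-R.as_matrix()[:,2]*.0187; l=Ro.from_euler('z',-yaw).apply(g-o)*1000
    z=R.as_matrix()[:,2]; print('t',s['time_s'],'tcp',p.round(4),'grasp in frame mm',l.round(1),'a',round(np.degrees(np.arcsin(-z[2])),1),'yaw',round(np.degrees(np.arctan2(z[1],z[0])),1),'xaxis',R.as_matrix()[:,0].round(2),'F',np.round(s['ft_force'],1),'w',round(s['width']*85.4,1),'j',np.round(s['joint_pos'],2))
E
python3 - <<'E'
from h import *
show()
R=RT(YAW,40)
p=gp(D(-.101,0,.099),R); print(p)
plan([(np.array([.42,.38,.24]),RT(0.3,89.9),8),(p+[-.01,0,.08],R,8),(p,R,3)])
E
```

```text
t 0.1 tcp [0.1428 0.6079 0.2303] grasp in frame mm [-289.5  659.4  249. ] a 89.9 yaw -100.3 xaxis [ 0.97 -0.23  0.  ] F [-0.2 -1.  -0.9] w 85.3 j [ 1.6   0.39  0.01 -0.   -1.19 -0.26]
[0.51655872 0.02804571 0.08697987]
[[[0.0402,0.0198,-0.0012],[0.0,0.0,-3.8]],[[0.0388,0.0224,-0.0012],[0.0,0.0,-3.8]],[[0.0373,0.025,-0.0012],[0.0,0.0,-3.8]],[[0.0355,0.0274,-0.0012],[0.0,0.0,-3.8]],[[0.0336,0.0297,-0.0012],[0.0,0.0,-3.8]],[[0.0316,0.0318,-0.0012],[0.0,0.0,-3.8]],[[0.0294,0.0339,-0.0012],[0.0,0.0,-3.8]],[[0.0271,0.0357,-0.0012],[0.0,0.0,-3.8]]]
[[[-0.0027,0.0452,0.0091],[-0.1,6.2,0.2]],[[-0.0035,0.0452,0.0088],[-0.1,6.2,0.2]],[[-0.0043,0.0452,0.0085],[-0.1,6.2,0.2]],[[-0.0051,0.0452,0.008],[-0.1,6.2,0.2]],[[-0.0058,0.0452,0.0075],[-0.1,6.2,0.2]],[[-0.0064,0.0452,0.0069],[-0.1,6.2,0.2]],[[-0.007,0.0453,0.0062],[-0.1,6.2,0.2]],[[-0.0075,0.0453,0.0055],[-0.1,6.2,0.2]]]
[[[-0.0184,0.0009,0.0196],[0.0,0.0,0.0]],[[-0.0184,0.0009,0.0196],[0.0,0.0,0.0]],[[-0.0184,0.0009,0.0196],[0.0,0.0,0.0]]]
```

>>> {"name": "step_arm", "arguments": {
  "commands": [
    [[0.04,0.02,-0.001],[0,0,-3.8]],
    [[0.039,0.022,-0.001],[0,0,-3.8]],
    [[0.037,0.025,-0.001],[0,0,-3.8]],
    [[0.0355,0.027,-0.001],[0,0,-3.8]],
    [[0.0335,0.03,-0.001],[0,0,-3.8]],
    [[0.0315,0.032,-0.001],[0,0,-3.8]],
    [[0.0295,0.034,-0.001],[0,0,-3.8]],
    [[0.027,0.036,-0.001],[0,0,-3.8]]
  ],
  "hand": 0.062,
  "force": 40
}}

```text
time_s: 0.9
position: [0.4205, 0.3787, 0.239]
ee_rot: [0.0, 0.989, 0.151, -0.0]
ft_force: [0.3, 1.4, 0.1]
width: 0.722
```

>>> {"name": "step_arm", "arguments": {
  "commands": [
    [[-0.003,0.045,0.009],[0,6.2,0.2]],
    [[-0.0035,0.045,0.009],[0,6.2,0.2]],
    [[-0.0045,0.045,0.0085],[0,6.2,0.2]],
    [[-0.005,0.045,0.008],[0,6.2,0.2]],
    [[-0.006,0.045,0.0075],[0,6.2,0.2]],
    [[-0.0065,0.045,0.007],[0,6.2,0.2]],
    [[-0.007,0.045,0.006],[0,6.2,0.2]],
    [[-0.0075,0.045,0.0055],[0,6.2,0.2]]
  ]
}}

```text
time_s: 1.7
position: [0.4996, 0.0684, 0.2535]
ee_rot: [-0.042, 0.939, 0.125, 0.317]
ft_force: [-0.2, -1.4, 1.0]
width: 0.727
```

```bash
python3 - <<'E'
from h import *
show()
R=RT(YAW,40)
plan([(gp(D(-.101,0,.099),R),R,3),(gp(D(-.055,0,.061),R),R,2),(gp(D(-.024,0,.035),R),R,2)])
E
```

```text
t 1.7 tcp [0.4996 0.0684 0.2535] grasp in frame mm [-103.4   43.5  268.4] a 52.7 yaw 15.1 xaxis [0.77 0.21 0.61] F [-0.2 -1.4  1. ] w 62.1 j [ 0.44 -0.11 -0.92  0.72 -0.16  0.71]
too fast 4.253262867971226 0.057385124314657955
[[[-0.0321,0.0144,0.0454],[0.1,4.2,-0.1]],[[-0.0354,0.0144,0.0428],[0.1,4.2,-0.1]],[[-0.0385,0.0145,0.0401],[0.1,4.2,-0.1]]]
[[[0.0002,0.0,0.0298],[0.0,0.0,0.0]],[[0.0002,0.0,0.0298],[0.0,0.0,0.0]]]
[[[0.0,0.0,0.0202],[0.0,0.0,0.0]],[[0.0,0.0,0.0202],[0.0,0.0,0.0]]]
```

>>> {"name": "step_arm", "arguments": {
  "commands": [
    [[0,0,-0.02],[0,-7,0]],
    [[0,0,-0.02],[0,-7,0]],
    [[0,0,-0.02],[0,-7,0]],
    [[0,0.02,-0.01],[0,-7,0]],
    [[0,0.02,0],[0,-6,0]],
    [[0,0.02,0],[0,0,0]]
  ]
}}

```text
time_s: 2.3
position: [0.5015, -0.0048, 0.3084]
ee_rot: [0.003, 0.989, 0.12, 0.085]
ft_force: [-0.8, 0.5, -0.5]
width: 0.722
```

```bash
cat > k.py <<'E'
from h import *
from scipy.optimize import least_squares
def fk(q,g):
    h,a1,a2,a3,d4,L=g; R=lambda ax,t: Ro.from_euler(ax,t)
    A=R('z',q[0]); B=A*R('y',q[1]); p=np.array([0,0,h])+A.apply([a1,0,0])+B.apply([0,0,a2])
    C=B*R('y',-q[2]); p=p+C.apply([d4,0,a3])
    E=C*R('x',q[3])*R('y',-q[4]); p=p+E.apply([L,0,0])
    F=E*R('x',q[5]); return p,F   # F x-axis = tool z
E
python3 - <<'E'
from k import *
import json
p,R,s=st(); json.dump([p.tolist(),R.as_matrix().tolist(),s['joint_pos'].tolist()],open('d1.json','w'))
show(); print(s['joint_pos'])
_,F=fk(s['joint_pos'],(.4,0,.45,.04,.45,.25)); print('model\n',F.as_matrix().round(3),'\nactual\n',R.as_matrix().round(3))
E
```

```text
t 2.3 tcp [ 0.5015 -0.0048  0.3084] grasp in frame mm [-113.2  -27.   326.8] a 80.2 yaw 4.7 xaxis [0.96 0.24 0.17] F [-0.8  0.5 -0.5] w 61.6 j [ 0.34  0.03 -0.28  0.05 -1.09  1.45]
[ 0.34164779  0.03308948 -0.28245854  0.04906849 -1.09097816  1.45138875]
model
 [[ 0.14   0.892  0.43 ]
 [ 0.096  0.42  -0.903]
 [-0.986  0.167 -0.027]] 
actual
 [[ 0.957  0.237  0.169]
 [ 0.238 -0.971  0.014]
 [ 0.167  0.027 -0.986]]
```

>>> {"name": "step_arm", "arguments": {
  "commands": [
    [[-0.04,0,0],[0,0,0]],
    [[-0.04,0,0],[0,0,0]],
    [[-0.02,0,0],[5,0,0]],
    [[0,0,-0.04],[5,0,5]],
    [[0,0,-0.04],[0,-5,5]],
    [[0,0,0],[0,0,0]]
  ]
}}

```text
time_s: 2.9
position: [0.3949, -0.0414, 0.3745]
ee_rot: [-0.085, 0.995, 0.043, 0.03]
ft_force: [0.7, -1.1, -0.7]
width: 0.726
```

```bash
python3 - <<'E'
from k import *
import json
p,R,s=st(); d1=json.load(open('d1.json')); show()
data=[(np.array(d1[0]),d1[2]),(p,s['joint_pos']),(np.array([.14284859,.60792121,.23032594]),[1.59857591,.385489315,.00676515,-.000437,-1.19400316,-.258608]),(np.array([.4996,.0684,.2535]),[.44,-.11,-.92,.72,-.16,.71])]
w=[1,1,1,.1]
f=lambda g: np.concatenate([(fk(q,g)[0]-pp)*k for (pp,q),k in zip(data,w)])
r=least_squares(f,(.4,0,.45,.04,.45,.25)); print(r.x.round(4).tolist(),(f(r.x)*1000).round(1))
_,F=fk(s['joint_pos'],r.x); print('model\n',F.as_matrix().round(3),'\nactual\n',R.as_matrix().round(3))
E
```

```text
t 2.9 tcp [ 0.3949 -0.0414  0.3745] grasp in frame mm [-224.4  -36.7  392.9] a 79.7 yaw 73.0 xaxis [0.99 0.08 0.07] F [ 0.7 -1.1 -0.7] w 62.0 j [ 0.18 -0.11 -0.18 -0.16 -1.42  1.5 ]
[0.2152, 0.0979, 0.5968, -0.0428, 0.3214, 0.3742] [ -62.9  178.    -5.9   -9.5   49.6    0.9 -159.5   -3.8    5.   -11.3
   15.7   -0.6]
model
 [[ 0.109  0.961  0.255]
 [-0.143  0.269 -0.952]
 [-0.984  0.067  0.166]] 
actual
 [[ 0.995  0.09   0.053]
 [ 0.08  -0.982  0.171]
 [ 0.067 -0.166 -0.984]]
```

```bash
cat > k.py <<'E'
from h import *
from scipy.optimize import least_squares
R_=lambda ax,t: Ro.from_euler(ax,t)
def fk(q,g,s4=-1,s6=-1):
    h,a1,a2,a3,d4,L,o1,o6=g
    A=R_('z',q[0]+o1); B=A*R_('y',q[1]); p=np.array([0,0,h])+A.apply([a1,0,0])+B.apply([0,0,a2])
    C=B*R_('y',-q[2]); p=p+C.apply([d4,0,a3])
    E=C*R_('x',s4*q[3])*R_('y',-q[4]); p=p+E.apply([L,0,0])
    F=(E*R_('x',s6*q[5]+o6)).as_matrix(); return p,Ro.from_matrix(F[:,[1,2,0]])
E
python3 - <<'E'
from k import *
import json
p,R,s=st(); d1=json.load(open('d1.json'))
fq=lambda w,x,y,z: Ro.from_quat([x,y,z,w])
data=[(np.array(d1[0]),Ro.from_matrix(d1[1]),d1[2]),(p,R,s['joint_pos']),(np.array([.14284859,.60792121,.23032594]),fq(9.84579674e-04,9.93337381e-01,-1.15238338e-01,-6.30913646e-05),[1.59857591,.385489315,.00676515,-.000437,-1.19400316,-.258608])]
best=None
for s4 in(1,-1):
  for s6 in (1,-1):
   for o6 in (0,1.5,3,-1.5):
    def f(g): 
        e=[]
        for pp,RR,q in data:
            a,b=fk(q,g,s4,s6); e+=list(a-pp)+list((RR.inv()*b).as_rotvec()*.3)
        return np.array(e)
    r=least_squares(f,(.4,0,.45,.04,.45,.25,-.26,o6))
    if best is None or r.cost<best[0]: best=(r.cost,s4,s6,r.x); print(r.cost,s4,s6,r.x.round(4).tolist())
    last=f(r.x)
json.dump(best[3].tolist(),open('g.json','w'))
E
```

```text
0.2441055952857124 1 1 [-0.2679, 0.1085, 0.3224, 0.3002, 0.3081, -0.048, -0.293, -1.0411]
0.2441055952857059 1 1 [-0.2679, 0.1085, 0.3224, 0.3002, 0.3081, -0.048, -0.293, -1.0411]
0.006328036166485196 1 -1 [-0.2682, 0.1085, 0.3222, 0.3004, 0.3081, -0.0483, -0.2931, 2.8498]
0.006328036166417919 1 -1 [-0.2682, 0.1085, 0.3222, 0.3004, 0.3081, -0.0483, -0.2931, 2.8498]
0.0009926770839110638 -1 -1 [-0.1129, 0.1102, 0.4054, 0.2053, 0.3101, 0.0978, -0.2952, 2.8494]
```

```bash
cat > log.py <<'E'
from h import *
import json,os
p,R,s=st(); L=json.load(open('log.json')) if os.path.exists('log.json') else []
L.append([p.tolist(),R.as_matrix().tolist(),s['joint_pos'].tolist()]); json.dump(L,open('log.json','w')); print(p.round(4),R.as_rotvec().round(4),s['joint_pos'].round(4),abs(s['joint_velocities']).max().round(4))
E
python3 log.py
```

```text
[ 0.3949 -0.0414  0.3745] [-2.9676 -0.1278 -0.0896] [ 0.1769 -0.1099 -0.1786 -0.162  -1.421   1.4977] 0.1466
```

>>> {"name": "step_arm", "arguments": {
  "commands": [
    [[0,0,0],[-8,0,0]],
    [[0,0,0],[-8,0,0]],
    [[0,0,0],[-8,0,0]],
    [[0,0,0],[0,0,0]],
    [[0,0,0],[0,0,0]]
  ]
}}

```text
time_s: 3.4
position: [0.3917, -0.0393, 0.3686]
ee_rot: [0.123, 0.991, 0.039, 0.033]
ft_force: [0.5, -0.9, 0.9]
width: 0.722
```

```bash
python3 log.py
```

```text
[ 0.3917 -0.0393  0.3686] [2.8917 0.1141 0.0976] [ 0.5179 -0.1462 -0.3898  0.2534 -1.388   1.0778] 0.0391
```

>>> {"name": "step_arm", "arguments": {
  "commands": [
    [[0.04,0,0],[0,8,0]],
    [[0.04,0,0],[0,8,0]],
    [[0.04,0,0],[0,8,0]],
    [[0,0,0],[0,0,0]],
    [[0,0,0],[0,0,0]]
  ]
}}

```text
time_s: 3.9
position: [0.5073, -0.0278, 0.392]
ee_rot: [0.113, 0.963, 0.061, 0.238]
ft_force: [0.1, -0.2, -0.1]
width: 0.728
```

```bash
python3 log.py
```

```text
[ 0.5073 -0.0278  0.392 ] [2.8251 0.1785 0.6975] [ 0.4678 -0.1465 -0.4927  0.5003 -0.9169  0.9825] 0.0162
```

>>> {"name": "step_arm", "arguments": {
  "commands": [
    [[0,-0.04,-0.02],[0,-6,6]],
    [[0,-0.04,-0.02],[0,-6,6]],
    [[0,-0.04,-0.02],[0,-6,6]],
    [[0,0,0],[0,0,0]],
    [[0,0,0],[0,0,0]]
  ]
}}

```text
time_s: 4.4
position: [0.4892, 0.1034, 0.4212]
ee_rot: [0.082, 0.986, -0.106, 0.1]
ft_force: [-1.0, -1.3, 0.8]
width: 0.728
```

```bash
python3 log.py; python3 - <<'E'
from k import *
import json
data=[(np.array(a),Ro.from_matrix(b),c) for a,b,c in json.load(open('log.json'))]
data.append((np.array([.14284859,.60792121,.23032594]),Ro.from_quat([9.93337381e-01,-1.15238338e-01,-6.30913646e-05,9.84579674e-04]),[1.59857591,.385489315,.00676515,-.000437,-1.19400316,-.258608]))
for s4 in(1,-1):
  for s6 in (1,-1):
   bb=None
   for o6 in (0,1.5,3,-1.5):
    def f(g): 
        e=[]
        for pp,RR,q in data:
            a,b=fk(q,g[:8],s4,s6); e+=list(a+[g[8],g[9],0]-pp)+list((RR.inv()*b).as_rotvec()*.3)
        return np.array(e)
    r=least_squares(f,(.4,0,.45,.04,.45,.25,-.26,o6,0,0))
    if bb is None or r.cost<bb[0]: bb=(r.cost,r.x,f(r.x))
   print(s4,s6,bb[0],bb[1].round(3).tolist()); print((bb[2]*1000).round(0).reshape(-1,6).tolist())
E
```

```text
[0.4892 0.1034 0.4212] [ 2.9448 -0.3163  0.2982] [ 0.6874  0.024  -0.1123  0.2617 -1.4168  0.6313] 0.0631
1 1 0.3649109338783822 [2.014, -0.738, -1.036, -0.4, 0.622, 0.116, -2.822, -1.359, 0.369, -0.063]
[[-16.0, 5.0, 53.0, -53.0, -43.0, 388.0], [56.0, 21.0, -31.0, 44.0, 35.0, 182.0], [-38.0, 3.0, -91.0, -130.0, -105.0, 190.0], [10.0, -15.0, -37.0, 9.0, 7.0, -100.0], [-12.0, -15.0, 105.0, 1.0, 1.0, -659.0]]
1 -1 0.03644682658508902 [2.07, -0.707, -1.099, -0.401, 0.631, 0.107, -2.755, 0.275, 0.404, -0.036]
[[-20.0, 7.0, 54.0, -14.0, -65.0, -39.0], [56.0, 17.0, -31.0, 35.0, 48.0, 6.0], [-38.0, 6.0, -93.0, -104.0, -117.0, 75.0], [16.0, -11.0, -37.0, 14.0, 8.0, -8.0], [-13.0, -19.0, 108.0, 1.0, -0.0, -34.0]]
-1 1 0.31617915543151665 [-0.346, 0.15, 0.773, 0.236, 0.204, 0.246, -0.078, 1.495, 0.109, -0.098]
[[14.0, 12.0, 28.0, 1.0, 4.0, 428.0], [-5.0, 5.0, -8.0, -3.0, -5.0, 175.0], [-1.0, -8.0, -32.0, -11.0, -4.0, 116.0], [-10.0, -19.0, -26.0, -4.0, -4.0, -93.0], [1.0, 10.0, 38.0, 0.0, -0.0, -626.0]]
-1 -1 0.002147709106746567 [-0.575, 0.123, 0.917, 0.285, 0.164, 0.214, 0.041, 3.181, 0.19, -0.109]
[[6.0, 14.0, 26.0, 1.0, -2.0, -0.0], [2.0, -4.0, -5.0, 1.0, 3.0, -0.0], [-5.0, 1.0, -31.0, 6.0, 3.0, 1.0], [-0.0, -19.0, -25.0, 3.0, 2.0, -0.0], [-3.0, 8.0, 36.0, 0.0, 0.0, -1.0]]
```

```bash
cat > k.py <<'E'
from h import *
import json
from scipy.optimize import least_squares
R_=lambda ax,t: Ro.from_euler(ax,t)
def frames(q,o=(0,0,0,0,0)):
    A=R_('z',q[0]+o[0]); B=A*R_('y',q[1]+o[1]); C=B*R_('y',-q[2]); Dd=C*R_('x',-q[3]+o[2]); E=Dd*R_('y',-q[4]+o[3])
    F=(E*R_('x',-q[5]+np.pi+o[4])).as_matrix(); return A,B,C,Dd,E,Ro.from_matrix(F[:,[1,2,0]])
def rows(q,o=(0,0,0,0,0)):
    A,B,C,Dd,E,F=[f.as_matrix() for f in frames(q,o)]
    return np.column_stack([A,B[:,[0,2]],C[:,[0,2]],E[:,0]])
E
python3 - <<'E'
from k import *
d1=json.load(open('d1.json'))
data=[(np.array(a),Ro.from_matrix(b),c) for a,b,c in json.load(open('log.json'))+[d1]]
data.append((np.array([.14284859,.60792121,.23032594]),Ro.from_quat([9.93337381e-01,-1.15238338e-01,-6.30913646e-05,9.84579674e-04]),[1.59857591,.385489315,.00676515,-.000437,-1.19400316,-.258608]))
f=lambda o: np.concatenate([(RR.inv()*frames(q,o)[5]).as_rotvec() for _,RR,q in data])
r=least_squares(f,np.zeros(5)); print(r.x.round(4),(f(r.x)*1000).round(1).reshape(-1,3).tolist())
for o in (np.zeros(5),r.x):
    M=np.vstack([rows(q,o) for _,_,q in data]); y=np.concatenate([p for p,_,_ in data])
    x,_,rk,sv=np.linalg.lstsq(M,y,rcond=1e-4); print(x.round(4),rk,sv.round(3)); print(((M@x-y)*1000).round(1).reshape(-1,3).tolist())
E
```

```text
[-0.  0. -0. -0.  0.] [[-0.0, 0.0, 0.0], [-0.0, 0.0, 0.0], [0.0, 0.0, -0.0], [-0.0, 0.0, 0.0], [-0.0, 0.0, 0.0], [-0.0, -0.0, -0.0]]
[ 0.0686 -0.1556  0.1278  0.1191  0.5293  0.2282  0.0358  0.2884] 8 [4.85  4.225 2.464 0.514 0.336 0.334 0.19  0.166]
[[1.2, 0.9, 28.8], [2.1, 2.8, 0.9], [-1.3, -13.9, -15.4], [-5.3, -2.8, -41.4], [7.6, 7.4, 23.5], [-4.2, -1.1, 3.6]]
[ 0.0686 -0.1556  0.1278  0.1191  0.5293  0.2282  0.0358  0.2884] 8 [4.85  4.225 2.464 0.514 0.336 0.334 0.19  0.166]
[[1.2, 0.9, 28.8], [2.1, 2.8, 0.9], [-1.3, -13.9, -15.4], [-5.3, -2.8, -41.4], [7.6, 7.4, 23.5], [-4.2, -1.1, 3.6]]
```

```bash
python3 - <<'E'
from k import *
d1=json.load(open('d1.json'))
data=[(np.array(a),c) for a,b,c in json.load(open('log.json'))+[d1]]
data.append((np.array([.14284859,.60792121,.23032594]),[1.59857591,.385489315,.00676515,-.000437,-1.19400316,-.258608]))
y=np.concatenate([p for p,_ in data])
def go(nm,fn):
    M=np.vstack([fn(q) for _,q in data]); x,_,rk,sv=np.linalg.lstsq(M,y,rcond=1e-5); print(nm,M.shape,x.round(4),sv[-1].round(3),'rms mm',(1000*np.sqrt(np.mean((M@x-y)**2))).round(2))
def m(q,B2=None,extra=()):
    A,B,C,Dd,E,F=frames(q)
    if B2=='j3': B=A*R_('y',-q[2])
    A,B,C,Dd,E=[f.as_matrix() for f in(A,B,C,Dd,E)]
    c=[A,B[:,[0,2]],C[:,[0,2]],E[:,[0]]]
    if 'D' in extra: c.append(Dd[:,[1,2]])
    if 'E' in extra: c.append(E[:,[1,2]])
    if 'W' in extra: c.append(np.eye(3)[:,:2])
    return np.column_stack(c)
for B2 in(None,'j3'):
    for ex in('','D','E','DE','W','WE'): go((B2,ex),lambda q:m(q,B2,ex))
E
```

```text
(None, '') (18, 8) [ 0.0686 -0.1556  0.1278  0.1191  0.5293  0.2282  0.0358  0.2884] 0.166 rms mm 14.38
(None, 'D') (18, 10) [ 0.     -0.      0.1606 -0.      0.5649  0.4218 -0.      0.2977 -0.1598
  0.    ] 0.093 rms mm 0.0
(None, 'E') (18, 10) [ 0.     -0.      0.1606 -0.      0.5649  0.4218  0.      0.2977 -0.1598
  0.    ] 0.121 rms mm 0.0
(None, 'DE') (18, 12) [ 0.     -0.      0.1606 -0.      0.5649  0.4218 -0.      0.2977 -0.0799
  0.     -0.0799 -0.    ] 0.0 rms mm 0.0
(None, 'W') (18, 10) [ 0.0645 -0.1751  0.1992  0.1223  0.4902  0.2368  0.0153  0.3    -0.0162
  0.0172] 0.096 rms mm 14.15
(None, 'WE') (18, 12) [ 0.     -0.      0.1606 -0.      0.5649  0.4218  0.      0.2977 -0.1598
 -0.      0.      0.    ] 0.09 rms mm 0.0
('j3', '') (18, 8) [ 0.1091 -0.1557  0.6712 -0.0425 -0.5411  0.3504  0.5685  0.2873] 0.164 rms mm 14.19
('j3', 'D') (18, 10) [-0.0637 -0.0172  0.7198  0.0678 -0.5548  0.4162  0.5604  0.2997 -0.1428
  0.0069] 0.093 rms mm 5.86
('j3', 'E') (18, 10) [-0.1016 -0.0177  0.7173  0.0757 -0.5517  0.42    0.5703  0.3022 -0.1425
  0.0254] 0.113 rms mm 5.62
('j3', 'DE') (18, 12) [-0.1049 -0.0169  0.7091  0.0764 -0.5497  0.4201  0.578   0.2973 -0.0716
 -0.0066 -0.0716  0.0276] 0.0 rms mm 5.61
('j3', 'W') (18, 10) [ 1.058e-01 -1.594e-01  6.772e-01 -4.300e-02 -5.368e-01  3.519e-01
  5.605e-01  2.895e-01  3.000e-04  5.500e-03] 0.099 rms mm 14.14
('j3', 'WE') (18, 12) [-1.017e-01 -1.820e-02  7.183e-01  7.560e-02 -5.502e-01  4.205e-01
  5.682e-01  3.027e-01 -1.426e-01  2.580e-02 -1.000e-03  1.000e-04] 0.096 rms mm 5.62
```

The forward kinematics now fit exactly, including a 160 mm wrist offset. Next I solve the inverse kinematics for the slanted grasp and the placing poses on every branch.

```bash
cat >> k.py <<'E'
LO=np.array([-3.14,-1.21,-1.07,-3.16,-2.99,-3.1]);HI=np.array([3.14,2.06,1.41,2.05,-.16,3.1])
def fk(q):
    A,B,C,Dd,E,F=frames(q)
    return np.array([0,0,.1606])+B.apply([0,0,.5649])+C.apply([.4218,0,0])+Dd.apply([0,-.1598,0])+E.apply([.2977,0,0]),F
def ik(p,R,q0):
    R=Ro.from_matrix(R) if not isinstance(R,Ro) else R
    def f(q): a,b=fk(q); return np.r_[a-p,(R.inv()*b).as_rotvec()*.3]
    r=least_squares(f,np.clip(q0,LO+.001,HI-.001),bounds=(LO,HI)); return r.x,np.abs(r.fun).max()
def iks(p,R,n=60,seed=0):
    g=np.random.default_rng(seed); S=[]
    for i in range(n):
        q,e=ik(p,R,g.uniform(LO,HI))
        if e<1e-4 and not any(np.abs(q-s).max()<.02 for s in S): S.append(q)
    return S
E
python3 - <<'E'
from k import *
show()
for a in(40,45):
  R=RT(YAW,a)
  for half in(0,1):
    Rh=R.copy(); 
    if half: Rh[:,:2]*=-1
    for nm,g in(('pre',D(-.101,0,.099)),('grasp',D(-.024,0,.035)),('out',D(-.1,0,.035)),('high',D(-.12,0,.2))):
        print(a,half,nm,[s.round(2).tolist() for s in iks(gp(g,Rh),Rh)])
E
```

```text
t 4.4 tcp [0.4892 0.1034 0.4212] grasp in frame mm [-94.9  84.2 439.3] a 75.1 yaw -45.6 xaxis [ 0.96 -0.19  0.21] F [-1.  -1.3  0.8] w 62.1 j [ 0.69  0.02 -0.11  0.26 -1.42  0.63]
40 0 pre [[-0.27, 0.28, -0.63, -1.86, -0.42, -2.46]]
40 0 grasp [[-0.28, 0.53, -0.57, -2.18, -0.52, -2.08]]
40 0 out [[-0.42, 0.5, -0.74, -2.18, -0.65, -1.92]]
40 0 high []
40 1 pre [[-0.27, 0.28, -0.63, -1.86, -0.42, 0.68]]
40 1 grasp [[-0.28, 0.53, -0.57, -2.18, -0.52, 1.06]]
40 1 out [[-0.42, 0.5, -0.74, -2.18, -0.65, 1.22]]
40 1 high []
45 0 pre [[-0.06, 0.24, -0.56, -1.5, -0.23, -2.97]]
45 0 grasp [[-0.16, 0.48, -0.47, -1.92, -0.32, -2.46]]
45 0 out [[-0.32, 0.44, -0.65, -2.03, -0.45, -2.2]]
45 0 high []
45 1 pre [[-0.06, 0.24, -0.56, -1.5, -0.23, 0.17]]
45 1 grasp [[-0.16, 0.48, -0.47, -1.92, -0.32, 0.68]]
45 1 out [[-0.32, 0.44, -0.65, -2.03, -0.45, 0.94]]
45 1 high []
```

```bash
cat >> k.py <<'E'
def RH(yaw,a): R=RT(yaw,a); R[:,:2]*=-1; return R
def place(bar,yaw,dz=.003,a=40,ox=.024,oz=.003): # grasp point TCP for cartridge centre over bar
    R=RH(yaw,a); return gp(bar+[-ox*np.cos(yaw),-ox*np.sin(yaw),.014+dz-oz],R),R
def jrows(q1,n,q0=None):
    p,R,s=st(); q0=s['joint_pos'] if q0 is None else q0; out=[]; path=[]
    p,R=fk(q0)
    v=np.abs(np.array(q1)-q0)/n/.1/np.array([2.79,2.79,3.14,3.14,3.14,3.14])
    for i in range(1,n+1):
        p2,R2=fk(q0+(np.array(q1)-q0)*i/n); dp=R.inv().apply(p2-p); dv=(R.inv()*R2).as_rotvec(degrees=True)
        if np.linalg.norm(dv)>8.59 or np.linalg.norm(dp)>.05: print('fast',i,np.linalg.norm(dv).round(2),np.linalg.norm(dp).round(3))
        out.append([[round(float(x),3)+0. for x in dp],[round(float(x),1)+0. for x in dv]]); p,R=p2,R2; path.append(p2.round(3).tolist()+[round(float(np.degrees(np.arcsin(-R2.as_matrix()[2,2]))))])
    print('vfrac',v.max().round(2)); print('path',path)
    for i in range(0,n,8): print(str(out[i:i+8]).replace(' ',''))
E
python3 - <<'E'
from k import *
R=RH(YAW,40); qs=[-.27,.28,-.63,-1.86,-.42,.68]
q,e=ik(gp(D(-.101,0,.099),R),R,qs); print(q,e)
jrows(q,20)
for nm,b in(('L',BL),('R',BR)):
    for y in(-20,-10,0,10,20,30):
        for dz in(.003,.08):
            p,Rp=place(b,np.radians(y),dz); print(nm,y,dz,[s.round(2).tolist() for s in iks(p,Rp,25) if s[5]<1.9 and s[5]>-1.3])
E
```

```text
[-0.26520425  0.27573211 -0.62546133 -1.85861814 -0.42268801  0.68106302] 2.723852393637926e-13
fast 11 8.6 0.012
fast 12 8.76 0.012
fast 13 8.9 0.013
fast 14 9.04 0.015
fast 15 9.17 0.017
fast 16 9.28 0.02
fast 17 9.39 0.022
fast 18 9.48 0.023
fast 19 9.57 0.025
fast 20 9.65 0.026
vfrac 0.34
path [[0.482, 0.106, 0.382, 81], [0.474, 0.109, 0.346, 86], [0.465, 0.114, 0.314, 86], [0.457, 0.12, 0.285, 80], [0.45, 0.127, 0.26, 75], [0.445, 0.134, 0.238, 70], [0.441, 0.141, 0.219, 65], [0.44, 0.147, 0.203, 60], [0.442, 0.152, 0.189, 56], [0.446, 0.155, 0.178, 51], [0.452, 0.156, 0.168, 48], [0.46, 0.154, 0.159, 45], [0.47, 0.149, 0.15, 42], [0.48, 0.14, 0.142, 40], [0.49, 0.128, 0.135, 39], [0.499, 0.113, 0.126, 38], [0.507, 0.095, 0.118, 37], [0.513, 0.074, 0.108, 38], [0.516, 0.052, 0.098, 39], [0.517, 0.028, 0.087, 40]]
[[[-0.016,-0.006,0.036],[3.7,-4.8,3.2]],[[-0.014,-0.004,0.034],[3.8,-4.5,3.7]],[[-0.012,-0.002,0.032],[3.9,-4.2,4.3]],[[-0.009,0.0,0.029],[4.1,-3.9,4.8]],[[-0.007,0.001,0.026],[4.2,-3.5,5.2]],[[-0.005,0.002,0.023],[4.3,-3.1,5.6]],[[-0.002,0.002,0.02],[4.4,-2.7,6.0]],[[0
[... 531 characters left out ...]
0.78, 1.81]]
L -10 0.003 []
L -10 0.08 []
L 0 0.003 []
L 0 0.08 []
L 10 0.003 []
L 10 0.08 []
L 20 0.003 [[0.1, 0.6, -0.77, -2.84, -0.68, 1.49]]
L 20 0.08 [[0.13, 0.39, -0.67, -2.68, -0.38, 1.28]]
L 30 0.003 [[0.07, 0.58, -0.63, -2.46, -0.56, 1.27]]
L 30 0.08 [[0.23, 0.36, -0.46, -1.98, -0.24, 0.61]]
R -20 0.003 []
R -20 0.08 []
R -10 0.003 []
R -10 0.08 []
R 0 0.003 []
R 0 0.08 []
R 10 0.003 [[-0.08, 0.6, -0.87, -2.86, -0.77, 1.53]]
R 10 0.08 [[-0.06, 0.36, -0.77, -2.73, -0.45, 1.35]]
R 20 0.003 [[-0.13, 0.57, -0.74, -2.53, -0.65, 1.38]]
R 20 0.08 [[0.01, 0.33, -0.57, -2.15, -0.31, 0.82]]
R 30 0.003 [[-0.1, 0.55, -0.59, -2.15, -0.57, 1.1]]
R 30 0.08 [[0.07, 0.33, -0.48, -1.74, -0.35, 0.48]]
```

```bash
python3 - <<'E'
from k import *
R=RH(YAW,40)
q,e=ik(gp(D(-.101,0,.099),R),R,[-.27,.28,-.63,-1.86,-.42,.68])
jrows(q,24)
E
```

```text
vfrac 0.28
path [[0.483, 0.105, 0.388, 80], [0.477, 0.108, 0.358, 85], [0.469, 0.111, 0.33, 87], [0.462, 0.116, 0.304, 84], [0.456, 0.121, 0.281, 80], [0.45, 0.127, 0.26, 75], [0.445, 0.132, 0.241, 71], [0.442, 0.138, 0.225, 66], [0.441, 0.144, 0.211, 62], [0.441, 0.149, 0.198, 58], [0.443, 0.153, 0.187, 55], [0.446, 0.155, 0.178, 51], [0.451, 0.156, 0.169, 48], [0.457, 0.155, 0.162, 46], [0.465, 0.152, 0.154, 43], [0.473, 0.146, 0.148, 41], [0.481, 0.138, 0.141, 40], [0.49, 0.128, 0.135, 39], [0.497, 0.116, 0.128, 38], [0.504, 0.101, 0.121, 37], [0.51, 0.085, 0.113, 37], [0.514, 0.067, 0.105, 38], [0.516, 0.048, 0.096, 39], [0.517, 0.028, 0.087, 40]]
[[[-0.013,-0.005,0.03],[3.0,-4.0,2.6]],[[-0.012,-0.003,0.029],[3.1,-3.8,3.0]],[[-0.01,-0.002,0.027],[3.2,-3.6,3.4]],[[-0.009,-0.001,0.026],[3.3,-3.4,3.7]],[[-0.007,0.0,0.024],[3.4,-3.1,4.1]],[[-0.006,0.001,0.022],[3.5,-2.9,4.4]],[[-0.004,0.001,0.02],[3.6,-2.6,4.6]],[[-0.002,0.002,0.017],[3.7,-2.3,4.9]]]
[[[0.0,0.001,0.015],[3.7,-2.1,5.1]],[[0.001,0.001,0.013],[3.8,-1.8,5.3]],[[0.003,0.0,0.011],[3.9,-1.5,5.5]],[[0.004,-0.001,0.01],[4.0,-1.2,5.7]],[[0.006,-0.002,0.008],[4.0,-0.9,5.8]],[[0.007,-0.003,0.006],[4.1,-0.7,6.0]],[[0.009,-0.004,0.005],[4.1,-0.4,6.1]],[[0.01,-0.006,0.004],[4.2,-0.2,6.2]]]
[[[0.011,-0.007,0.003],[4.2,0.1,6.3]],[[0.011,-0.009,0.002],[4.3,0.3,6.3]],[[0.012,-0.011,0.001],[4.3,0.5,6.4]],[[0.012,-0.012,0.001],[4.3,0.7,6.5]],[[0.013,-0.014,0.0],[4.3,0.9,6.5]],[[0.013,-0.015,0.0],[4.3,1.1,6.6]],[[0.013,-0.017,0.0],[4.3,1.2,6.6]],[[0.013,-0.018,0.0],[4.3,1.4,6.7]]]
```

>>> {"name": "step_arm", "arguments": {
  "commands": [
    [[-0.013,-0.005,0.03],[3.0,-4.0,2.6]],
    [[-0.012,-0.003,0.029],[3.1,-3.8,3.0]],
    [[-0.01,-0.002,0.027],[3.2,-3.6,3.4]],
    [[-0.009,-0.001,0.026],[3.3,-3.4,3.7]],
    [[-0.007,0.0,0.024],[3.4,-3.1,4.1]],
    [[-0.006,0.001,0.022],[3.5,-2.9,4.4]],
    [[-0.004,0.001,0.02],[3.6,-2.6,4.6]],
    [[-0.002,0.002,0.017],[3.7,-2.3,4.9]]
  ]
}}

```text
time_s: 5.2
position: [0.441, 0.1371, 0.2239]
ee_rot: [-0.188, 0.91, -0.359, -0.083]
ft_force: [0.6, -0.9, -0.2]
width: 0.723
```

>>> {"name": "step_arm", "arguments": {
  "commands": [
    [[0.0,0.001,0.015],[3.7,-2.1,5.1]],
    [[0.001,0.001,0.013],[3.8,-1.8,5.3]],
    [[0.003,0.0,0.011],[3.9,-1.5,5.5]],
    [[0.004,-0.001,0.01],[4.0,-1.2,5.7]],
    [[0.006,-0.002,0.008],[4.0,-0.9,5.8]],
    [[0.007,-0.003,0.006],[4.1,-0.7,6.0]],
    [[0.009,-0.004,0.005],[4.1,-0.4,6.1]],
    [[0.01,-0.006,0.004],[4.2,-0.2,6.2]]
  ]
}}

```text
time_s: 6.0
position: [0.4741, 0.145, 0.1477]
ee_rot: [0.393, -0.608, 0.679, 0.122]
ft_force: [-1.0, -0.0, 0.2]
width: 0.723
```

```bash
python3 - <<'E'
from k import *
show()
R=RH(YAW,40)
q,e=ik(gp(D(-.101,0,.099),R),R,[-.27,.28,-.63,-1.86,-.42,.68])
jrows(q,8)
E
```

```text
t 6.0 tcp [0.4741 0.145  0.1477] grasp in frame mm [-106.1  114.4  160. ] a 41.4 yaw 59.1 xaxis [ 0.05 -0.73 -0.68] F [-1.  -0.   0.2] w 61.7 j [ 0.05  0.19 -0.45 -1.15 -0.75  0.67]
vfrac 0.28
path [[0.482, 0.137, 0.141, 40], [0.49, 0.127, 0.134, 39], [0.498, 0.115, 0.128, 38], [0.505, 0.101, 0.12, 37], [0.51, 0.084, 0.113, 37], [0.514, 0.067, 0.105, 38], [0.516, 0.048, 0.096, 39], [0.517, 0.028, 0.087, 40]]
[[[0.011,-0.007,0.003],[4.2,0.1,6.2]],[[0.011,-0.009,0.002],[4.2,0.3,6.3]],[[0.012,-0.011,0.001],[4.3,0.5,6.4]],[[0.012,-0.012,0.001],[4.3,0.7,6.4]],[[0.013,-0.014,0.0],[4.3,0.9,6.5]],[[0.013,-0.015,0.0],[4.3,1.0,6.5]],[[0.013,-0.017,0.0],[4.3,1.2,6.6]],[[0.013,-0.018,0.0],[4.3,1.4,6.6]]]
```

Tracking is as planned, so I carry on to the pre-grasp pose.

>>> {"name": "step_arm", "arguments": {
  "commands": [
    [[0.011,-0.007,0.003],[4.2,0.1,6.2]],
    [[0.011,-0.009,0.002],[4.2,0.3,6.3]],
    [[0.012,-0.011,0.001],[4.3,0.5,6.4]],
    [[0.012,-0.012,0.001],[4.3,0.7,6.4]],
    [[0.013,-0.014,0.0],[4.3,0.9,6.5]],
    [[0.013,-0.015,0.0],[4.3,1.0,6.5]],
    [[0.013,-0.017,0.0],[4.3,1.2,6.6]],
    [[0.013,-0.018,0.0],[4.3,1.4,6.6]]
  ]
}}

```text
time_s: 6.8
position: [0.5177, 0.0271, 0.0866]
ee_rot: [0.419, -0.124, 0.898, 0.055]
ft_force: [-0.6, 0.6, -0.6]
width: 0.724
```

>>> {"name": "step_arm", "arguments": {
  "commands": [
    [[0,0,0],[0,0,0]]
  ]
}}

```text
time_s: 6.9
position: [0.5169, 0.027, 0.0859]
ee_rot: [0.418, -0.126, 0.898, 0.056]
ft_force: [-0.0, 0.2, -0.4]
width: 0.728
```

```bash
python3 - <<'E'
from k import *
show()
R=RH(YAW,40)
plan([(gp(D(-.101,0,.099),R),R,2),(gp(D(-.046,0,.054),R),R,4),(gp(D(-.024,0,.035),R),R,3)])
a,d=grab('scene');b,e=grab('top')
c=cv2.resize(a[180:360,230:420],None,fx=3,fy=3,interpolation=2);f=cv2.resize(b[200:360,290:370],None,fx=3,fy=3,interpolation=2)
cv2.imwrite('pics/pre.png',np.hstack([c[:480],f]))
E
```

```text
t 6.9 tcp [0.5169 0.027  0.0859] grasp in frame mm [-100.9   -1.    97.9] a 40.1 yaw 15.6 xaxis [-0.62 -0.18 -0.77] F [-0.   0.2 -0.4] w 62.1 j [-0.27  0.28 -0.63 -1.86 -0.42  0.69]
[[[-0.0004,0.0005,-0.0004],[-0.1,0.0,0.1]],[[-0.0004,0.0005,-0.0004],[-0.1,0.0,0.1]]]
[[[-0.0002,0.0,0.0178],[0.0,0.0,0.0]],[[-0.0002,0.0,0.0178],[0.0,0.0,0.0]],[[-0.0002,0.0,0.0178],[0.0,0.0,0.0]],[[-0.0002,0.0,0.0178],[0.0,0.0,0.0]]]
[[[0.0001,0.0,0.0097],[0.0,0.0,0.0]],[[0.0001,0.0,0.0097],[0.0,0.0,0.0]],[[0.0001,0.0,0.0097],[0.0,0.0,0.0]]]
```

View pics/pre.png

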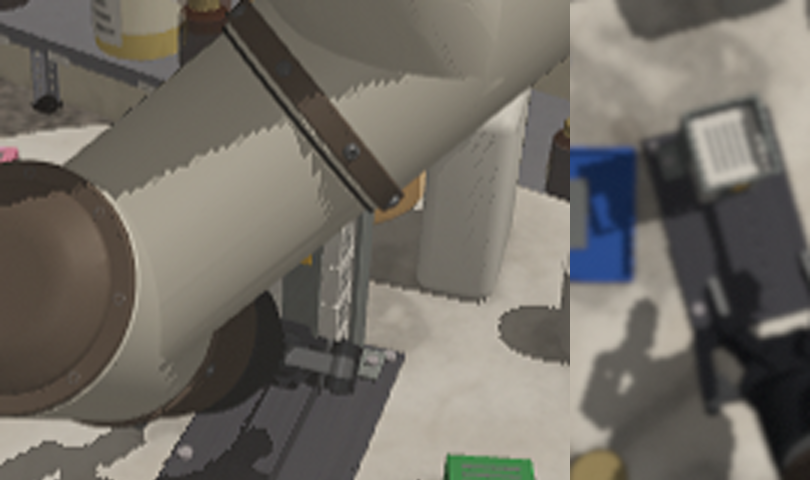

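The wrist hides the dispenser in the scene view. In the top half the fingers are visible at crop (720,295) and (790,325), straddling the rail line below the stack at (725,145).

>>> {"name": "step_arm", "arguments": {
  "commands": [
    [[-0.001,0.001,-0.001],[0,0,0]],
    [[0,0,0.018],[0,0,0]],
    [[0,0,0.018],[0,0,0]],
    [[0,0,0.018],[0,0,0]],
    [[0,0,0.018],[0,0,0]],
    [[0,0,0.01],[0,0,0]],
    [[0,0,0.01],[0,0,0]],
    [[0,0,0.009],[0,0,0]]
  ]
}}

```text
time_s: 7.8
position: [0.593, 0.0509, 0.0228]
ee_rot: [0.419, -0.128, 0.897, 0.056]
ft_force: [-0.3, -0.1, -0.3]
width: 0.727
```

>>> {"name": "step_arm", "arguments": {
  "commands": [
    [[0,0,0],[0,0,0]]
  ]
}}

```text
time_s: 7.9
position: [0.5929, 0.0506, 0.0222]
ee_rot: [0.419, -0.128, 0.897, 0.056]
ft_force: [-0.5, -0.5, 0.4]
width: 0.724
```

```bash
python3 - <<'E'
from k import *
show()
b,e=grab('top')
cv2.imwrite('pics/g1.png',cv2.resize(b[220:320,300:400],None,fx=6,fy=6,interpolation=2))
E
```

```text
t 7.9 tcp [0.5929 0.0506 0.0222] grasp in frame mm [-21.4   1.1  34.2] a 40.0 yaw 15.8 xaxis [-0.62 -0.18 -0.77] F [-0.5 -0.5  0.4] w 61.9 j [-0.28  0.53 -0.57 -2.18 -0.52  1.07]
```

View pics/g1.png

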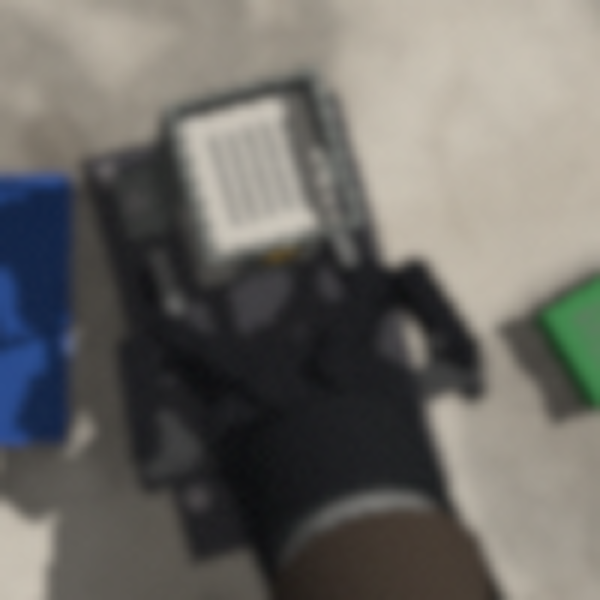

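The top view shows both fingers beside the stack's front, left at (175,300) and right at (335,285), clear of the walls. I back off 3 mm and close gently while watching the side force.

>>> {"name": "step_arm", "arguments": {
  "commands": [
    [[0.002,-0.001,-0.002],[0,0,0]],
    [[0,0,0],[0,0,0]],
    [[0,0,0],[0,0,0]],
    [[0,0,0],[0,0,0]],
    [[0,0,0],[0,0,0]]
  ],
  "hand": 0.044,
  "force": 25
}}

```text
time_s: 8.45
position: [0.5898, 0.0484, 0.0229]
ee_rot: [0.419, -0.128, 0.897, 0.056]
ft_force: [-3.0, 0.0, 3.2]
width: 0.529
```

```bash
python3 - <<'E'
from k import *
show(); s=read_state(); print('F in disp frame',Ro.from_euler('z',-YAW).apply(s['ft_force']).round(1),s['torque'].round(2))
E
```

```text
t 8.45 tcp [0.5898 0.0484 0.0229] grasp in frame mm [-24.9  -0.2  34.9] a 40.0 yaw 15.7 xaxis [-0.62 -0.18 -0.77] F [-3.   0.   3.2] w 45.1 j [-0.29  0.53 -0.57 -2.18 -0.52  1.07]
F in disp frame [-2.9  0.8  3.2] [-0.41  1.21  0.04]
```

>>> {"name": "step_arm", "arguments": {
  "commands": [
    [[0,0,0],[0,0,0]],
    [[0,0,0],[0,0,0]],
    [[0.0032,0,-0.0038],[0,0,0]],
    [[0.0064,0,-0.0077],[0,0,0]],
    [[0.0096,0,-0.0115],[0,0,0]],
    [[0.0129,0,-0.0153],[0,0,0]],
    [[0.0096,0,-0.0115],[0,0,0]],
    [[0,0,0],[0,0,0]]
  ],
  "hand": 0.03,
  "force": 45
}}

```text
time_s: 9.25
position: [0.5257, 0.0304, 0.0229]
ee_rot: [0.419, -0.127, 0.897, 0.057]
ft_force: [-1.0, 1.5, 6.3]
width: 0.524
```

```bash
python3 - <<'E'
from k import *
show()
b,e=grab('top'); a,_=grab('scene')
P=pts('top',e); X=Ro.from_euler('z',-YAW).apply((P-O).reshape(-1,3)).reshape(P.shape)
m=(abs(X[...,0])<.015)&(abs(X[...,1])<.015)&(X[...,2]>.02); print('stack top z',np.percentile(X[...,2][m],[5,50,95]).round(4), m.sum())
cv2.imwrite('pics/p1.png',np.hstack([cv2.resize(b[220:320,300:380],None,fx=4,fy=4,interpolation=2),cv2.resize(a[200:300,280:380],None,fx=4,fy=4,interpolation=2)]))
E
```

```text
t 9.25 tcp [0.5257 0.0304 0.0229] grasp in frame mm [-91.6  -0.3  35. ] a 40.0 yaw 15.7 xaxis [-0.62 -0.18 -0.77] F [-1.   1.5  6.3] w 44.8 j [-0.41  0.5  -0.72 -2.19 -0.63  1.21]
stack top z [0.1046 0.1074 0.11  ] 184
```

View pics/p1.png

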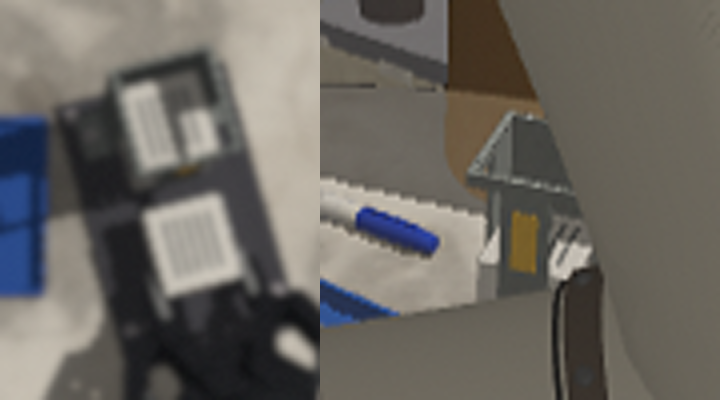

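The top half shows cartridge 1 at (195,245), held flat by both fingers. The stack has dropped: its top is at 107.4 mm, where 108 is expected. Next I lift and carry it to the left bay.

```bash
python3 - <<'E'
from k import *
D0=np.load('pics/top.npz'); p,d=D0['p'],D0['d']; P=pts('top',d); X=Ro.from_euler('z',-YAW).apply((P-O).reshape(-1,3)).reshape(P.shape)
m=(abs(X[...,2]-.052)<.006)&(p.min(-1)>110)&(X[...,0]<-.03)&(X[...,0]>-.12)&(abs(X[...,1])<.04)
v,u=np.where(m); Q=np.array([ray('top',a,b,.052)[:2] for a,b in zip(u,v)]); r=cv2.minAreaRect((Q*1000).astype(np.float32))
c=Ro.from_euler('z',-YAW).apply(np.r_[np.array(r[0])/1000,0]-O)*1000; print('cart1 c in disp',c.round(1),np.round(r[1],1),r[2],'n',m.sum())
p0,R0,s=st(); q0=s['joint_pos']
p1=p0+[-.01,0,.05]; R=RH(YAW,40); q1,e=ik(p1,R,q0); print('lift',q1.round(2),e); plan([(p1,R,3)])
y=np.radians(20); pp,Rp=place(BL,y,.055); q2,e=ik(pp,Rp,[.1,.5,-.7,-2.8,-.5,1.4]); print(q2.round(2),e,pp)
jrows(q2,12,q1)
E
```

```text
cart1 c in disp [-65.1  -0.5   0. ] [49.9 48.5] 16.32272720336914 n 420
lift [-0.31  0.32 -0.65 -1.95 -0.47  0.82] 1.4949462501245848e-11
[[[-0.0107,0.0008,-0.0132],[0.0,0.0,0.1]],[[-0.0107,0.0009,-0.0132],[0.0,0.0,0.1]],[[-0.0107,0.0009,-0.0132],[0.0,0.0,0.1]]]
[ 0.11  0.45 -0.71 -2.75 -0.49  1.38] 2.5313084961453562e-15 [0.5524085  0.26569097 0.06497987]
vfrac 0.21
path [[0.523, 0.053, 0.073, 40], [0.529, 0.075, 0.073, 39], [0.534, 0.097, 0.074, 39], [0.538, 0.118, 0.074, 39], [0.542, 0.138, 0.074, 39], [0.545, 0.158, 0.073, 39], [0.548, 0.178, 0.073, 39], [0.55, 0.197, 0.072, 39], [0.551, 0.215, 0.071, 39], [0.552, 0.232, 0.069, 39], [0.553, 0.249, 0.067, 40], [0.552, 0.266, 0.065, 40]]
[[[-0.008,0.02,0.009],[-0.6,-0.4,-0.1]],[[-0.008,0.02,0.009],[-0.6,-0.3,-0.1]],[[-0.007,0.019,0.009],[-0.5,-0.3,-0.2]],[[-0.006,0.019,0.008],[-0.4,-0.2,-0.2]],[[-0.006,0.018,0.008],[-0.4,-0.1,-0.2]],[[-0.005,0.018,0.008],[-0.3,0.0,-0.2]],[[-0.005,0.018,0.007],[-0.2,0.0,-0.2]],[[-0.004,0.017,0.007],[-0.2,0.1,-0.2]]]
[[[-0.003,0.017,0.007],[-0.1,0.2,-0.3]],[[-0.003,0.016,0.006],[-0.1,0.3,-0.3]],[[-0.002,0.016,0.006],[0.0,0.4,-0.3]],[[-0.002,0.015,0.006],[0.0,0.4,-0.4]]]
```

```bash
cat >> k.py <<'E'
def clear(qa,qb,n=20,ox=.025):
    m=9
    for i in range(n+1):
        p,R=fk(np.array(qa)+(np.array(qb)-qa)*i/n); M=R.as_matrix(); h=M[:2,2]/np.linalg.norm(M[:2,2]); h=np.r_[h,0]; l=np.array([-h[1],h[0],0]); g=p-M[:,2]*.0187+h*ox
        for a in np.linspace(-.06,.025,12):
            for b in(-.043 if a<-.02 else -.023,.023):
                X=Ro.from_euler('z',-YAW).apply(g+h*a+l*b-O); dx=max(-.030-X[0],0); dy=max(abs(X[1])-.0285,0); m=min(m,np.hypot(dx,dy))
    print('min clearance to dispenser',round(m*1000,1))
E
python3 - <<'E'
from k import *
p0,R0,s=st(); q0=s['joint_pos']; R=RH(YAW,40)
for dx in(.03,.04,.05):
    p1=p0+D(-dx,0,.045)-O; q1,e=ik(p1,R,q0); print(dx,q1.round(2),e)
    pp,Rp=place(BL,np.radians(20),.055,ox=.025); q2,e=ik(pp,Rp,[.1,.5,-.7,-2.8,-.5,1.4]); 
    clear(q1,q2)
    if dx==.04: plan([(p1,R,4)]); jrows(q2,12,q1)
E
```

```text
0.03 [-0.36  0.32 -0.7  -1.97 -0.52  0.89] 4.360795058389044e-12
min clearance to dispenser 4.2
0.04 [-0.38  0.32 -0.72 -1.96 -0.53  0.91] 1.4296730466156762e-12
min clearance to dispenser 6.9
[[[-0.0022,0.0,-0.0149],[0.0,0.0,0.1]],[[-0.0022,0.0,-0.0149],[0.0,0.0,0.1]],[[-0.0022,0.0,-0.0149],[0.0,0.0,0.1]],[[-0.0022,0.0,-0.0149],[0.0,0.0,0.1]]]
vfrac 0.21
path [[0.498, 0.041, 0.069, 40], [0.508, 0.062, 0.07, 39], [0.516, 0.083, 0.071, 39], [0.523, 0.104, 0.071, 39], [0.53, 0.125, 0.071, 39], [0.536, 0.145, 0.071, 39], [0.54, 0.166, 0.071, 39], [0.544, 0.186, 0.071, 39], [0.547, 0.207, 0.07, 39], [0.55, 0.226, 0.069, 39], [0.551, 0.246, 0.067, 40], [0.551, 0.265, 0.065, 40]]
[[[-0.011,0.018,0.011],[-0.4,-0.5,-0.2]],[[-0.01,0.018,0.011],[-0.4,-0.4,-0.2]],[[-0.009,0.018,0.01],[-0.4,-0.3,-0.2]],[[-0.009,0.018,0.01],[-0.3,-0.2,-0.2]],[[-0.008,0.018,0.01],[-0.3,-0.1,-0.2]],[[-0.007,0.018,0.009],[-0.3,0.0,-0.2]],[[-0.007,0.018,0.009],[-0.3,0.1,-0.2]],[[-0.006,0.018,0.008],[-0.2,0.1,-0.2]]]
[[[-0.005,0.018,0.008],[-0.2,0.2,-0.2]],[[-0.004,0.018,0.008],[-0.2,0.3,-0.3]],[[-0.004,0.018,0.007],[-0.2,0.4,-0.3]],[[-0.003,0.018,0.007],[-0.1,0.4,-0.3]]]
0.05 [-0.4   0.31 -0.74 -1.96 -0.54  0.92] 5.4518889402999074e-14
min clearance to dispenser 12.5
```

>>> {"name": "step_arm", "arguments": {
  "commands": [
    [[-0.002,0,-0.015],[0,0,0]],
    [[-0.002,0,-0.015],[0,0,0]],
    [[-0.002,0,-0.015],[0,0,0]],
    [[-0.003,0,-0.015],[0,0,0]],
    [[0.0064,0,-0.0077],[0,0,0]]
  ]
}}

```text
time_s: 9.85
position: [0.4787, 0.017, 0.0692]
ee_rot: [0.42, -0.129, 0.897, 0.055]
ft_force: [0.7, 0.2, -1.2]
width: 0.523
```

```bash
python3 - <<'E'
from k import *
show()
pp,Rp=place(BL,np.radians(20),.035,ox=.025); q2,e=ik(pp,Rp,[.1,.5,-.7,-2.8,-.5,1.4]); print(e)
q0=read_state()['joint_pos']; clear(q0,q2); jrows(q2,13)
plan([(place(BL,np.radians(20),.004,ox=.025)[0],Rp,3)],pp,Ro.from_matrix(Rp))
E
```

```text
t 9.85 tcp [0.4787 0.017  0.0692] grasp in frame mm [-140.5   -0.4   81.2] a 39.9 yaw 15.7 xaxis [-0.61 -0.18 -0.77] F [ 0.7  0.2 -1.2] w 44.7 j [-0.4   0.31 -0.73 -1.95 -0.54  0.93]
2.7851998485317608e-11
min clearance to dispenser 14.2
vfrac 0.21
path [[0.489, 0.038, 0.069, 39], [0.498, 0.058, 0.069, 39], [0.507, 0.079, 0.069, 39], [0.514, 0.099, 0.068, 38], [0.521, 0.119, 0.067, 38], [0.528, 0.138, 0.066, 38], [0.533, 0.158, 0.064, 38], [0.538, 0.177, 0.062, 38], [0.542, 0.195, 0.059, 39], [0.546, 0.213, 0.057, 39], [0.548, 0.231, 0.053, 39], [0.55, 0.248, 0.049, 40], [0.551, 0.265, 0.045, 40]]
[[[-0.01,0.017,0.012],[-0.6,-0.5,-0.1]],[[-0.009,0.017,0.012],[-0.5,-0.4,-0.1]],[[-0.009,0.017,0.011],[-0.5,-0.3,-0.1]],[[-0.008,0.017,0.011],[-0.4,-0.2,-0.1]],[[-0.007,0.017,0.011],[-0.4,-0.2,-0.1]],[[-0.006,0.017,0.01],[-0.3,-0.1,-0.1]],[[-0.006,0.016,0.01],[-0.3,0.0,-0.1]],[[-0.005,0.016,0.01],[-0.2,0.1,-0.2]]]
[[[-0.004,0.016,0.009],[-0.1,0.2,-0.2]],[[-0.003,0.016,0.009],[-0.1,0.3,-0.2]],[[-0.002,0.016,0.009],[0.0,0.3,-0.3]],[[-0.002,0.016,0.008],[0.0,0.4,-0.3]],[[-0.001,0.015,0.008],[0.1,0.5,-0.4]]]
[[[0.0079,0.0,0.0066],[0.0,0.0,0.0]],[[0.0079,0.0,0.0066],[0.0,0.0,0.0]],[[0.0079,0.0,0.0066],[0.0,0.0,0.0]]]
```

>>> {"name": "step_arm", "arguments": {
  "commands": [
    [[-0.01,0.017,0.012],[-0.6,-0.5,-0.1]],
    [[-0.009,0.017,0.012],[-0.5,-0.4,-0.1]],
    [[-0.009,0.017,0.011],[-0.5,-0.3,-0.1]],
    [[-0.008,0.017,0.011],[-0.4,-0.2,-0.1]],
    [[-0.007,0.017,0.011],[-0.4,-0.2,-0.1]],
    [[-0.006,0.017,0.01],[-0.3,-0.1,-0.1]],
    [[-0.006,0.016,0.01],[-0.3,0.0,-0.1]],
    [[-0.005,0.016,0.01],[-0.2,0.1,-0.2]]
  ]
}}

```text
time_s: 10.65
position: [0.5385, 0.1762, 0.0591]
ee_rot: [0.426, -0.145, 0.889, 0.079]
ft_force: [0.6, -0.3, -0.3]
width: 0.528
```

>>> {"name": "step_arm", "arguments": {
  "commands": [
    [[-0.004,0.016,0.009],[-0.1,0.2,-0.2]],
    [[-0.003,0.016,0.009],[-0.1,0.3,-0.2]],
    [[-0.002,0.016,0.009],[0.0,0.3,-0.3]],
    [[-0.002,0.016,0.008],[0.0,0.4,-0.3]],
    [[-0.001,0.015,0.008],[0.1,0.5,-0.4]],
    [[0,0,0],[0,0,0]]
  ]
}}

```text
time_s: 11.25
position: [0.5502, 0.2649, 0.0417]
ee_rot: [0.413, -0.158, 0.894, 0.073]
ft_force: [-0.7, 0.2, -0.9]
width: 0.528
```

```bash
cat >> k.py <<'E'
def held(ztop,bar,th=110):
    p,d=grab('top'); P=pts('top',d)
    m=(abs(P[...,2]-ztop)<.012)&(p.min(-1)>th)&(np.hypot(P[...,0]-bar[0],P[...,1]-bar[1])<.06)
    k,l,s,c=cv2.connectedComponentsWithStats(m.astype(np.uint8)); i=1+np.argmax(s[1:,4]); v,u=np.where(l==i)
    Q=np.array([ray('top',a,b,ztop)[:2] for a,b in zip(u,v)]); r=cv2.minAreaRect((Q*1000).astype(np.float32))
    print('cart',np.round(r[0],1),np.round(r[1],1),round(r[2],1),'n',len(u),'z med',np.median(P[...,2][l==i]).round(4),'bar(top cam) off mm',(np.array(r[0])-bar[:2]*1000).round(1))
E
python3 - <<'E'
from k import *
show(); Rp=RH(np.radians(20),40)
held(.011+.028+.035,np.array([.5632,.2704]))
plan([(place(BL,np.radians(20),.035,ox=.025)[0],Rp,1),(place(BL,np.radians(20),.004,ox=.025)[0],Rp,3)])
E
```

```text
t 11.25 tcp [0.5502 0.2649 0.0417] grasp in frame mm [ -4.4 217.8  53.9] a 40.4 yaw 20.0 xaxis [-0.61 -0.22 -0.76] F [-0.7  0.2 -0.9] w 45.1 j [ 0.11  0.51 -0.75 -2.79 -0.57  1.43]
cart [561.4 268. ] [50.6 47.9] 20.4 n 452 z med 0.0697 bar(top cam) off mm [-1.8 -2.4]
[[[-0.0031,0.0005,-0.0007],[0.0,-0.3,0.1]]]
[[[0.0079,0.0,0.0066],[0.0,0.0,0.0]],[[0.0079,0.0,0.0066],[0.0,0.0,0.0]],[[0.0079,0.0,0.0066],[0.0,0.0,0.0]]]
```

>>> {"name": "step_arm", "arguments": {
  "commands": [
    [[0.007,0.001,0.007],[0,-0.2,0]],
    [[0.007,0.001,0.006],[0,-0.1,0]],
    [[0.007,0,0.006],[0,0,0]],
    [[0,0,0],[0,0,0]]
  ]
}}

```text
time_s: 11.7
position: [0.551, 0.2655, 0.0139]
ee_rot: [0.416, -0.157, 0.893, 0.073]
ft_force: [-0.1, 0.4, -1.4]
width: 0.529
```

```bash
python3 - <<'E'
from k import *
show(BL,0.)
held(.011+.028+.004,np.array([.5632,.2704]))
E
```

```text
t 11.7 tcp [0.551  0.2655 0.0139] grasp in frame mm [-23.9  -8.4  14.9] a 40.1 yaw 19.9 xaxis [-0.6  -0.22 -0.77] F [-0.1  0.4 -1.4] w 45.2 j [ 0.1   0.6  -0.78 -2.84 -0.68  1.49]
cart [562.3 268.3] [50.8 49.7] 19.3 n 436 z med 0.0421 bar(top cam) off mm [-0.9 -2.1]
```

>>> {"name": "step_arm", "arguments": {
  "commands": [
    [[0.0015,0,0.0013],[0,0,0]],
    [[0,0,0],[0,0,0]]
  ]
}}

```text
time_s: 11.95
position: [0.5523, 0.2665, 0.0143]
ee_rot: [0.418, -0.157, 0.892, 0.073]
ft_force: [-0.0, 0.8, -1.1]
width: 0.528
```

>>> {"name": "step_arm", "arguments": {
  "commands": [
    [[0,0,0],[0,0,0]],
    [[0,0,0],[0,0,0]],
    [[0,0,0],[0,0,0]],
    [[0,0,0],[0,0,0]]
  ],
  "hand": 0.054
}}

```text
time_s: 12.35
position: [0.5523, 0.267, 0.0144]
ee_rot: [0.418, -0.158, 0.891, 0.073]
ft_force: [-1.5, 0.2, -0.1]
width: 0.634
```

>>> {"name": "step_arm", "arguments": {
  "commands": [
    [[0,0,-0.01],[0,0,0]],
    [[0,0,-0.025],[0,0,0]],
    [[0,0,-0.035],[0,0,0]],
    [[0,0,-0.02],[0,0,0]]
  ]
}}

```text
time_s: 12.75
position: [0.4845, 0.2428, 0.0724]
ee_rot: [0.417, -0.158, 0.892, 0.073]
ft_force: [-0.5, 0.3, -0.4]
width: 0.625
```

```bash
python3 - <<'E'
from k import *
show()
held(.011+.028,np.array([.5632,.2704]))
q0=read_state()['joint_pos']; R=RH(YAW,40)
pp=gp(D(-.113,0,.099),R); q1,e=ik(pp,R,[-.27,.28,-.63,-1.86,-.42,.68]); print(q1.round(2),e); clear(q0,q1,ox=0); jrows(q1,15)
E
```

```text
t 12.75 tcp [0.4845 0.2428 0.0724] grasp in frame mm [-73.8 214.4  84.4] a 39.8 yaw 20.0 xaxis [-0.6  -0.22 -0.77] F [-0.5  0.3 -0.4] w 53.3 j [ 0.06  0.39 -0.88 -2.74 -0.59  1.42]
cart [562.4 270.6] [50.7 45.5] 19.9 n 425 z med 0.038 bar(top cam) off mm [-0.8  0.2]
[-0.29  0.26 -0.65 -1.86 -0.44  0.7 ] 1.4748606086412153e-09
min clearance to dispenser 43.5
vfrac 0.19
path [[0.485, 0.235, 0.076, 39], [0.487, 0.226, 0.078, 39], [0.489, 0.217, 0.079, 39], [0.491, 0.206, 0.081, 39], [0.493, 0.194, 0.081, 38], [0.494, 0.182, 0.082, 38], [0.496, 0.168, 0.083, 38], [0.497, 0.154, 0.083, 38], [0.499, 0.138, 0.083, 38], [0.5, 0.121, 0.084, 39], [0.502, 0.104, 0.084, 39], [0.503, 0.086, 0.084, 39], [0.504, 0.066, 0.085, 39], [0.504, 0.046, 0.086, 40], [0.505, 0.025, 0.087, 40]]
[[[-0.001,-0.008,-0.002],[-0.4,-0.4,0.5]],[[-0.001,-0.009,-0.002],[-0.4,-0.3,0.4]],[[0.0,-0.01,-0.002],[-0.3,-0.3,0.4]],[[0.0,-0.011,-0.002],[-0.2,-0.2,0.3]],[[0.0,-0.011,-0.003],[-0.1,-0.1,0.3]],[[0.001,-0.012,-0.003],[0.0,-0.1,0.2]],[[0.001,-0.013,-0.003],[0.1,0.0,0.2]],[[0.001,-0.014,-0.003],[0.2,0.0,0.2]]]
[[[0.002,-0.015,-0.004],[0.3,0.1,0.1]],[[0.002,-0.016,-0.004],[0.4,0.1,0.1]],[[0.002,-0.017,-0.004],[0.5,0.2,0.1]],[[0.002,-0.018,-0.004],[0.6,0.2,0.1]],[[0.002,-0.019,-0.005],[0.7,0.3,0.0]],[[0.002,-0.02,-0.005],[0.8,0.3,0.0]],[[0.002,-0.02,-0.005],[0.9,0.3,0.0]]]
```

Cartridge 1 lies on the left bar, within 1 mm of centre, with its top at 38 mm (39 expected). Now I go back for the second.

>>> {"name": "step_arm", "arguments": {
  "commands": [
    [[-0.001,-0.008,-0.002],[-0.4,-0.4,0.5]],
    [[-0.001,-0.009,-0.002],[-0.4,-0.3,0.4]],
    [[0.0,-0.01,-0.002],[-0.3,-0.3,0.4]],
    [[0.0,-0.011,-0.002],[-0.2,-0.2,0.3]],
    [[0.0,-0.011,-0.003],[-0.1,-0.1,0.3]],
    [[0.001,-0.012,-0.003],[0.0,-0.1,0.2]],
    [[0.001,-0.013,-0.003],[0.1,0.0,0.2]],
    [[0.001,-0.014,-0.003],[0.2,0.0,0.2]]
  ],
  "hand": 0.062
}}

```text
time_s: 13.6
position: [0.5017, 0.1543, 0.0808]
ee_rot: [0.425, -0.141, 0.889, 0.093]
ft_force: [0.4, -0.4, 0.0]
width: 0.726
```

>>> {"name": "step_arm", "arguments": {
  "commands": [
    [[0.002,-0.015,-0.004],[0.3,0.1,0.1]],
    [[0.002,-0.016,-0.004],[0.4,0.1,0.1]],
    [[0.002,-0.017,-0.004],[0.5,0.2,0.1]],
    [[0.002,-0.018,-0.004],[0.6,0.2,0.1]],
    [[0.002,-0.019,-0.005],[0.7,0.3,0.0]],
    [[0.002,-0.02,-0.005],[0.8,0.3,0.0]],
    [[0.002,-0.02,-0.005],[0.9,0.3,0.0]],
    [[0,0,0],[0,0,0]]
  ]
}}

```text
time_s: 14.4
position: [0.5098, 0.0245, 0.086]
ee_rot: [0.419, -0.124, 0.898, 0.059]
ft_force: [0.3, 1.3, -0.1]
width: 0.726
```

```bash
python3 - <<'E'
from k import *
show(); R=RH(YAW,40)
plan([(gp(D(-.101,0,.099),R),R,2),(gp(D(-.045,0,.052),R),R,4),(gp(D(-.025,0,.035),R),R,2)])
E
```

```text
t 14.4 tcp [0.5098 0.0245 0.086 ] grasp in frame mm [-108.5   -1.6   98. ] a 39.9 yaw 15.9 xaxis [-0.62 -0.17 -0.77] F [ 0.3  1.3 -0.1] w 62.0 j [-0.29  0.27 -0.64 -1.86 -0.44  0.7 ]
[[[-0.0028,0.0008,0.0026],[0.1,0.0,0.0]],[[-0.0028,0.0008,0.0026],[0.1,0.0,0.0]]]
[[[0.0,0.0,0.0183],[0.0,0.0,0.0]],[[0.0,0.0,0.0183],[0.0,0.0,0.0]],[[0.0,0.0,0.0183],[0.0,0.0,0.0]],[[0.0,0.0,0.0183],[0.0,0.0,0.0]]]
[[[0.0001,0.0,0.0131],[0.0,0.0,0.0]],[[0.0001,0.0,0.0131],[0.0,0.0,0.0]]]
```

>>> {"name": "step_arm", "arguments": {
  "commands": [
    [[-0.003,0.001,0.002],[0.2,0,0]],
    [[-0.003,0.001,0.002],[0,0,0]],
    [[0,0,0.018],[0,0,0]],
    [[0,0,0.018],[0,0,0]],
    [[0,0,0.018],[0,0,0]],
    [[0,0,0.018],[0,0,0]],
    [[0,0,0.012],[0,0,0]],
    [[0,0,0.011],[0,0,0]]
  ]
}}

```text
time_s: 15.2
position: [0.5857, 0.0502, 0.0252]
ee_rot: [0.418, -0.123, 0.898, 0.059]
ft_force: [-1.1, 1.1, -0.2]
width: 0.723
```

>>> {"name": "step_arm", "arguments": {
  "commands": [
    [[0,0,0],[0,0,0]]
  ]
}}

```text
time_s: 15.3
position: [0.5856, 0.0501, 0.0248]
ee_rot: [0.418, -0.123, 0.898, 0.059]
ft_force: [-0.1, -0.5, 0.0]
width: 0.722
```

```bash
python3 - <<'E'
from k import *
show(); R=RH(YAW,40)
plan([(gp(D(-.025,0,.035),R),R,1)])
E
```

```text
t 15.3 tcp [0.5856 0.0501 0.0248] grasp in frame mm [-28.5   2.5  36.9] a 40.1 yaw 15.9 xaxis [-0.62 -0.17 -0.76] F [-0.1 -0.5  0. ] w 61.6 j [-0.28  0.52 -0.58 -2.18 -0.52  1.05]
[[[-0.0009,-0.0025,0.0039],[0.1,-0.1,-0.2]]]
```

>>> {"name": "step_arm", "arguments": {
  "commands": [
    [[-0.001,-0.0026,0.004],[0.1,0,-0.2]],
    [[0,0,0],[0,0,0]]
  ]
}}

```text
time_s: 15.5
position: [0.59, 0.0478, 0.0247]
ee_rot: [0.419, -0.124, 0.898, 0.057]
ft_force: [-0.1, 1.3, -0.6]
width: 0.723
```

>>> {"name": "step_arm", "arguments": {
  "commands": [
    [[0,0,0],[0,0,0]],
    [[0,0,0],[0,0,0]],
    [[0,0,0],[0,0,0]],
    [[0,0,0],[0,0,0]]
  ],
  "hand": 0.044,
  "force": 25
}}

```text
time_s: 15.9
position: [0.5897, 0.0478, 0.025]
ee_rot: [0.419, -0.124, 0.898, 0.057]
ft_force: [-1.3, -0.2, 3.3]
width: 0.529
```

```bash
python3 - <<'E'
from k import *
show(); s=read_state(); print('F in disp frame',Ro.from_euler('z',-YAW).apply(s['ft_force']).round(1))
E
```

```text
t 15.9 tcp [0.5897 0.0478 0.025 ] grasp in frame mm [-25.2  -0.8  37. ] a 39.9 yaw 15.6 xaxis [-0.62 -0.18 -0.77] F [-1.3 -0.2  3.3] w 45.2 j [-0.28  0.52 -0.57 -2.18 -0.52  1.05]
F in disp frame [-1.3  0.2  3.3]
```

The grasp point is 2 mm higher than last time and could pinch the next cartridge, so I open a little, lower it and close again.

>>> {"name": "step_arm", "arguments": {
  "commands": [
    [[0,0,0],[0,0,0]],
    [[0,0,0],[0,0,0]],
    [[0.0017,0.0005,0.0014],[0,0,0]],
    [[0,0,0],[0,0,0]]
  ],
  "hand": 0.056
}}

```text
time_s: 16.3
position: [0.5892, 0.048, 0.0216]
ee_rot: [0.418, -0.124, 0.898, 0.057]
ft_force: [-0.5, -0.1, -0.0]
width: 0.654
```

>>> {"name": "step_arm", "arguments": {
  "commands": [
    [[0,0,0],[0,0,0]],
    [[0,0,0],[0,0,0]],
    [[0,0,0],[0,0,0]],
    [[0,0,0],[0,0,0]]
  ],
  "hand": 0.03,
  "force": 45
}}

```text
time_s: 16.7
position: [0.5895, 0.048, 0.022]
ee_rot: [0.418, -0.124, 0.898, 0.057]
ft_force: [0.1, 0.2, -1.1]
width: 0.528
```

```bash
python3 -c "
from k import *
show(); s=read_state(); print('F in disp frame',Ro.from_euler('z',-YAW).apply(s['ft_force']).round(1))"
```

```text
t 16.7 tcp [0.5895 0.048  0.022 ] grasp in frame mm [-25.4  -0.4  34.1] a 40.0 yaw 15.6 xaxis [-0.62 -0.18 -0.77] F [ 0.1  0.2 -1.1] w 45.1 j [-0.29  0.53 -0.57 -2.19 -0.52  1.07]
F in disp frame [ 0.1  0.2 -1.1]
```

>>> {"name": "step_arm", "arguments": {
  "commands": [
    [[0.0032,0,-0.0038],[0,0,0]],
    [[0.0064,0,-0.0077],[0,0,0]],
    [[0.0096,0,-0.0115],[0,0,0]],
    [[0.0129,0,-0.0153],[0,0,0]],
    [[0.0096,0,-0.0115],[0,0,0]],
    [[0,0,0],[0,0,0]],
    [[0,0,0],[0,0,0]]
  ]
}}

```text
time_s: 17.4
position: [0.5269, 0.03, 0.0224]
ee_rot: [0.419, -0.124, 0.898, 0.057]
ft_force: [-0.3, 0.4, -0.2]
width: 0.528
```

```bash
python3 - <<'E'
from k import *
show()
b,e=grab('top'); P=pts('top',e); X=Ro.from_euler('z',-YAW).apply((P-O).reshape(-1,3)).reshape(P.shape)
m=(abs(X[...,0])<.015)&(abs(X[...,1])<.015)&(X[...,2]>.02); print('stack top z',np.percentile(X[...,2][m],[5,50,95]).round(4), m.sum())
m=(abs(X[...,2]-.052)<.006)&(b.min(-1)>110)&(X[...,0]<-.03)&(X[...,0]>-.12)&(abs(X[...,1])<.04)
v,u=np.where(m); Q=np.array([ray('top',a,c,.052)[:2] for a,c in zip(u,v)]); r=cv2.minAreaRect((Q*1000).astype(np.float32))
print('cart2 in disp',(Ro.from_euler('z',-YAW).apply(np.r_[np.array(r[0])/1000,0]-O)*1000).round(1),np.round(r[1],1),r[2],m.sum())
cv2.imwrite('pics/p2.png',cv2.resize(b[220:320,230:390],None,fx=4,fy=4,interpolation=2))
E
```

```text
t 17.4 tcp [0.5269 0.03   0.0224] grasp in frame mm [-90.5  -0.8  34.5] a 40.0 yaw 15.5 xaxis [-0.62 -0.17 -0.77] F [-0.3  0.4 -0.2] w 45.1 j [-0.41  0.51 -0.72 -2.19 -0.63  1.21]
stack top z [0.0764 0.079  0.082 ] 170
cart2 in disp [-63.2   0.5   0. ] [49.7 45.3] 15.598861694335938 418
```

View pics/p2.png

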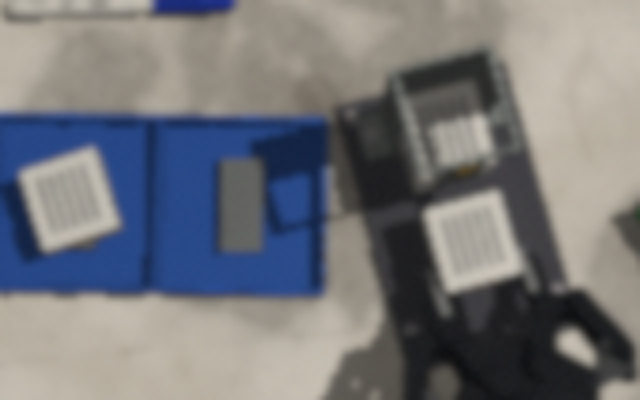

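The top view shows cartridge 1 on the left bar at (68,200) and cartridge 2 held at (475,240). The stack top is at 79 mm (80 expected), so the last two have dropped.

>>> {"name": "step_arm", "arguments": {
  "commands": [
    [[-0.002,0,-0.015],[0,0,0]],
    [[-0.002,0,-0.015],[0,0,0]],
    [[-0.002,0,-0.015],[0,0,0]],
    [[-0.003,0,-0.015],[0,0,0]],
    [[0.0064,0,-0.0077],[0,0,0]],
    [[0,0,0],[0,0,0]]
  ]
}}

```text
time_s: 18.05
position: [0.4778, 0.0174, 0.0678]
ee_rot: [0.419, -0.124, 0.898, 0.057]
ft_force: [-0.3, 0.4, -0.8]
width: 0.529
```

```bash
python3 - <<'E'
from k import *
show()
pp,Rp=place(BR,np.radians(14),.035,ox=.026); q2,e=ik(pp,Rp,[-.1,.5,-.8,-2.8,-.6,1.45]); print(e,q2.round(2))
q0=read_state()['joint_pos']; clear(q0,q2); jrows(q2,12)
E
```

```text
t 18.05 tcp [0.4778 0.0174 0.0678] grasp in frame mm [-141.2    0.2   79.8] a 40.0 yaw 15.6 xaxis [-0.62 -0.18 -0.77] F [-0.3  0.4 -0.8] w 45.1 j [-0.4   0.31 -0.74 -1.96 -0.54  0.93]
7.307987548443861e-13 [-0.09  0.48 -0.79 -2.67 -0.6   1.4 ]
min clearance to dispenser 11.6
vfrac 0.19
path [[0.485, 0.033, 0.067, 40], [0.493, 0.048, 0.067, 39], [0.5, 0.062, 0.066, 39], [0.507, 0.076, 0.065, 39], [0.513, 0.089, 0.063, 39], [0.519, 0.102, 0.062, 39], [0.525, 0.114, 0.06, 39], [0.531, 0.126, 0.058, 39], [0.536, 0.137, 0.055, 39], [0.541, 0.148, 0.052, 39], [0.545, 0.158, 0.049, 40], [0.55, 0.167, 0.045, 40]]
[[[-0.007,0.013,0.009],[-0.3,-0.4,0.2]],[[-0.007,0.012,0.009],[-0.2,-0.3,0.2]],[[-0.006,0.012,0.009],[-0.1,-0.3,0.2]],[[-0.006,0.011,0.009],[-0.1,-0.2,0.2]],[[-0.005,0.011,0.009],[0.0,-0.1,0.2]],[[-0.005,0.011,0.008],[0.1,0.0,0.1]],[[-0.004,0.01,0.008],[0.1,0.0,0.1]],[[-0.003,0.01,0.008],[0.2,0.1,0.1]]]
[[[-0.003,0.009,0.008],[0.3,0.2,0.0]],[[-0.002,0.009,0.008],[0.3,0.2,0.0]],[[-0.002,0.009,0.008],[0.4,0.3,0.0]],[[-0.001,0.008,0.007],[0.5,0.4,-0.1]]]
```

>>> {"name": "step_arm", "arguments": {
  "commands": [
    [[-0.007,0.013,0.009],[-0.3,-0.4,0.2]],
    [[-0.007,0.012,0.009],[-0.2,-0.3,0.2]],
    [[-0.006,0.012,0.009],[-0.1,-0.3,0.2]],
    [[-0.006,0.011,0.009],[-0.1,-0.2,0.2]],
    [[-0.005,0.011,0.009],[0.0,-0.1,0.2]],
    [[-0.005,0.011,0.008],[0.1,0.0,0.1]],
    [[-0.004,0.01,0.008],[0.1,0.0,0.1]],
    [[-0.003,0.01,0.008],[0.2,0.1,0.1]]
  ]
}}

```text
time_s: 18.85
position: [0.5326, 0.1258, 0.0574]
ee_rot: [0.426, -0.114, 0.895, 0.065]
ft_force: [0.4, -0.2, -0.5]
width: 0.524
```

>>> {"name": "step_arm", "arguments": {
  "commands": [
    [[-0.003,0.009,0.008],[0.3,0.2,0.0]],
    [[-0.002,0.009,0.008],[0.3,0.2,0.0]],
    [[-0.002,0.009,0.008],[0.4,0.3,0.0]],
    [[-0.001,0.008,0.007],[0.5,0.4,-0.1]],
    [[0,0,0],[0,0,0]]
  ]
}}

```text
time_s: 19.35
position: [0.5511, 0.1676, 0.0438]
ee_rot: [0.418, -0.11, 0.9, 0.052]
ft_force: [0.1, -0.2, -1.7]
width: 0.526
```

```bash
python3 - <<'E'
from k import *
show(); Rp=RH(np.radians(14),40)
held(.011+.028+.033,np.array([.5628,.1715]))
plan([(place(BR,np.radians(14),.003,ox=.026)[0],Rp,4)])
E
```

```text
t 19.35 tcp [0.5511 0.1676 0.0438] grasp in frame mm [-30.  125.4  55.9] a 40.1 yaw 14.1 xaxis [-0.63 -0.15 -0.76] F [ 0.1 -0.2 -1.7] w 44.9 j [-0.09  0.49 -0.79 -2.67 -0.6   1.39]
cart [563.4 170.4] [50.6 47.9] 14.7 n 444 z med 0.073 bar(top cam) off mm [ 0.6 -1.1]
[[[0.0061,0.0,0.0048],[0.0,0.0,0.0]],[[0.0061,0.0,0.0048],[0.0,0.0,0.0]],[[0.0061,0.0,0.0048],[0.0,0.0,0.0]],[[0.0062,0.0001,0.0048],[0.0,0.0,0.0]]]
```

>>> {"name": "step_arm", "arguments": {
  "commands": [
    [[0.0061,0,0.005],[0,0,0]],
    [[0.0061,0,0.005],[0,0,0]],
    [[0.0061,0,0.005],[0,0,0]],
    [[0.006,0,0.005],[0,0,0]],
    [[0,0,0],[0,0,0]]
  ]
}}

```text
time_s: 19.9
position: [0.5505, 0.1664, 0.0127]
ee_rot: [0.418, -0.11, 0.9, 0.052]
ft_force: [-0.3, -0.2, -0.8]
width: 0.526
```

```bash
python3 - <<'E'
from k import *
show()
held(.011+.028+.003,np.array([.5628,.1715]))
E
```

```text
t 19.9 tcp [0.5505 0.1664 0.0127] grasp in frame mm [-30.9 124.4  24.8] a 40.1 yaw 14.1 xaxis [-0.63 -0.15 -0.76] F [-0.3 -0.2 -0.8] w 44.9 j [-0.11  0.59 -0.83 -2.73 -0.72  1.49]
cart [562.7 169.2] [50.4 48. ] 15.2 n 420 z med 0.0419 bar(top cam) off mm [-0.1 -2.3]
```

>>> {"name": "step_arm", "arguments": {
  "commands": [
    [[0.0008,0.001,0.0006],[0,0,0]],
    [[0,0,0],[0,0,0]]
  ]
}}

```text
time_s: 20.15
position: [0.5508, 0.1679, 0.0136]
ee_rot: [0.42, -0.11, 0.899, 0.052]
ft_force: [-0.6, 0.6, -0.2]
width: 0.525
```

>>> {"name": "step_arm", "arguments": {
  "commands": [
    [[0,0,0],[0,0,0]],
    [[0,0,0],[0,0,0]],
    [[0,0,0],[0,0,0]],
    [[0,0,0],[0,0,0]]
  ],
  "hand": 0.054
}}

```text
time_s: 20.55
position: [0.5508, 0.168, 0.0136]
ee_rot: [0.42, -0.11, 0.899, 0.052]
ft_force: [0.1, -0.6, 0.2]
width: 0.632
```

>>> {"name": "step_arm", "arguments": {
  "commands": [
    [[0,0,-0.01],[0,0,0]],
    [[0,0,-0.025],[0,0,0]],
    [[0,0,-0.035],[0,0,0]],
    [[0,0,-0.035],[0,0,0]],
    [[0,0,-0.02],[0,0,0]],
    [[0,0,0],[0,0,0]]
  ]
}}

```text
time_s: 21.15
position: [0.4563, 0.1446, 0.0962]
ee_rot: [0.422, -0.111, 0.898, 0.051]
ft_force: [0.5, -0.6, 0.0]
width: 0.633
```

```bash
python3 - <<'E'
from k import *
show()
held(.039,np.array([.5628,.1715])); held(.039,np.array([.5632,.2704]))
b,e=grab('top'); P=pts('top',e); X=Ro.from_euler('z',-YAW).apply((P-O).reshape(-1,3)).reshape(P.shape)
m=(abs(X[...,0])<.015)&(abs(X[...,1])<.015)&(X[...,2]>.02); print('stack top z',np.percentile(X[...,2][m],[5,50,95]).round(4))
for c in(BL,BR):
    m=(np.hypot(P[...,0]-c[0]-.001,P[...,1]-c[1]-.001)<.02)&(P[...,2]>.03); A=np.c_[P[m][:,:2],np.ones(m.sum())]; print('tilt',np.linalg.lstsq(A,P[m][:,2],rcond=None)[0][:2].round(3))
cv2.imwrite('pics/end.png',cv2.resize(b[190:340,220:420],None,fx=4,fy=4,interpolation=2))
E
```

```text
t 21.15 tcp [0.4563 0.1446 0.0962] grasp in frame mm [-127.5  129.   108.1] a 39.7 yaw 14.0 xaxis [-0.62 -0.16 -0.77] F [ 0.5 -0.6  0. ] w 54.0 j [-0.15  0.23 -0.9  -2.46 -0.5   1.22]
cart [561.8 171.9] [50.6 45.3] 14.0 n 416 z med 0.0382 bar(top cam) off mm [-1.   0.4]
cart [562.5 270.6] [50.2 45.9] 19.3 n 421 z med 0.0382 bar(top cam) off mm [-0.7  0.2]
stack top z [0.0767 0.0796 0.0822]
tilt [-0.001 -0.01 ]
tilt [ 0.028 -0.009]
```

View pics/end.png

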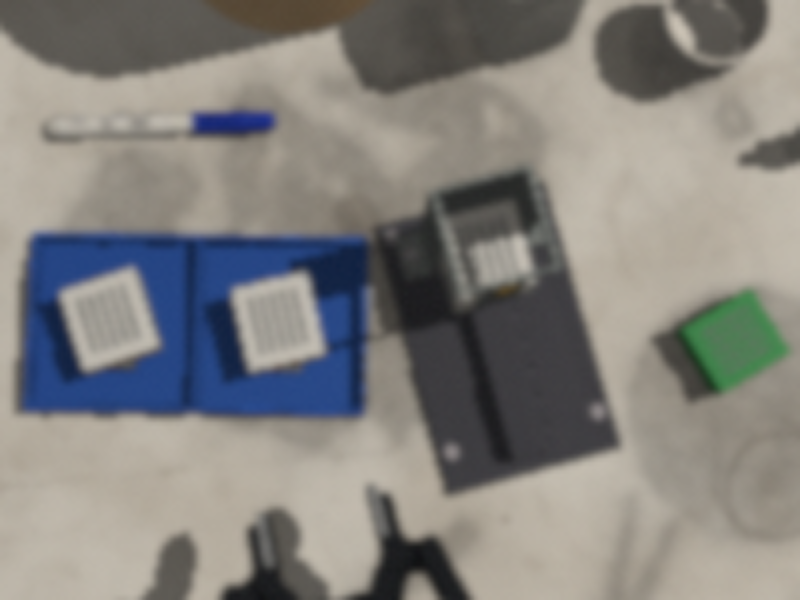

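Both cartridges lie on their bars at (110,320) and (278,320), the two left in the dispenser have dropped, and the gripper is clear. The marker, cup and dropper are in their old places, so I hand the job in.

```bash
python3 -c "
from station import sign_off
print(sign_off())"
```

```text
the job is handed in; nothing more can be done
None
```

I drew two cartridges from the bottom of the dispenser with a 40° slanted grip and laid one on each tray bar. I signed off at about 21 s of the 51 s allowed. `sign_off()` gave no verdict.

**Last checks (top camera):**

| Check | Measured | Expected |
|---|---|---|
| Left cartridge, offset from bar centre | under 1.5 mm | within 20 mm |
| Right cartridge, offset from bar centre | under 1.5 mm | within 20 mm |
| Top face of each placed cartridge | 38.2 mm | 39 mm |
| Tilt of placed cartridges | 0.03 rad at most | under 0.1 rad |
| Stack top after first draw | 107.4 mm | 108 mm |
| Stack top after second draw | 79.6 mm | 80 mm |

The gripper stood clear of everything. The marker, the cup and the part of the dropper in view looked unmoved, though I judged that by eye.

**What went wrong or disagreed:**
- **First approach:** it ran into a wrist-joint limit, so I worked out the arm's geometry from its own readings and came in on the other wrist branch.
- **Second grip:** it sat about 2 mm too high and could have pinched the next cartridge. I opened, lowered it and gripped again before drawing.
- **Cameras:** the two views disagreed by about 3 mm, so I used the mean. The bar offsets above compare against the top view only.

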